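Load the finished proof stones into the drying tray and set the fan dial

ROBOT

A 6-joint arm with a two-finger parallel gripper is mounted at the origin on the work surface. World frame = base frame: x ahead of the robot, y to its left, z up, the work surface at z = 0. Lengths are in mm, angles in degrees, forces in N, time in s.
With the tool pointing down it reaches from about 300 to 850 mm from the base axis. Payload 4.2 kg.
Tool frame: the origin (TCP) lies on the centre line of the jaws, within the pads' length; the fingertips stand 14 mm ahead of it and the grasp point (between the pads) lies 5 mm behind it; z points along the fingers, y is the line along which they close (so a half turn about z gives the same grasp; the last joint's range is limited). The gripper opens to 91 mm and grips with 3 to 60 N. Pads are 32 mm wide; open, the fingers measure 118 mm over their backs; the gripper's body (76 mm by 178 mm) begins 60 mm behind the grasp point.
Start: joints at [-66.291, 18.312, 89.639, -0, 72.044, -1.146], TCP at [241.69, -521.755, 227.976] pointing down, gripper open.
Joint ranges: [-177.97, 177.97], [-48.28, 115.42], [12.27, 149.76], [-77.06, 257.06], [2.81, 150.46], [-146.56, 146.56]. Speed limits (degrees/s): [147.25, 147.25, 180, 180, 180, 180].

INTERFACE

Orientations are given as [roll, pitch, yaw] about the fixed x, y, z axes, in that order (R = Rz(yaw) Ry(pitch) Rx(roll)).
In Python, from workcell import * gives the robot as it stands. The module is installed in compiled form; this text tells all that it offers.
- The arm moves only by the shell command python3 -m crank 'ROWS' [FORCE]. ROWS is JSON, a list of rows, each an object of numbers: "grip": the finger opening in m, from 0 to 0.0912; "x", "y", "z": the shift along the tool's x, y, z in m; "yaw": the turn about the tool's z in rad. In form: [{"grip": .., "x": .., "y": .., "z": .., "yaw": ..}, ...]. A call has exactly 5 rows; each row is the pose to reach, as a shift and turn from the pose commanded when the call began, along the tool's axes at that moment; what a row does not reach only later rows make up. A row lasts 1/12 s, in which the tool goes at most 41.7 mm and 7.16 degrees, less where a joint would pass 70% of its speed; a pose out of reach is approached as far as the arm can. A call with a gripper value outside its range is refused whole. The fingers move at their own pace and stop on an object; FORCE is the grip in N (left out, the last holds). Time passes only in rows, so rows that repeat a pose let the fingers close, or fill a call up. It gives the time, the measured TCP pose, the force, the opening and the grip force at its end, in the units of the state.
- state(): the state, without advancing time (a new reading comes with each control period).
- grab_frame(name): name is "scene" or "top"; returns the picture (480x640x3 uint8, red, green, blue); there is no depth.
- camera_model(name): a dict with "intrinsics" (3x3 intrinsics, pixels), "R" (3x3) and "t" (3): a world point X has camera coordinates R X + t. Camera axes: x right, y down, z forward; pixel columns grow to the right and rows downward; lengths in mm; the calibration is good to about 2 mm. A picture is of the moment at which its call begins. camera_model takes no time and is no camera call.
- job_done(): hands the job in; it is judged then, once.
The state is a dict: "time_s": time; "qpos": joint angles; "qvel": joint speeds; "effort": joint torques, N m; "ee_pos": TCP position; "ee_rot": TCP orientation; "force": force on the tool from outside, world axes, zero at the start; "torque": the same for the moment, N m; "gripper_width": finger opening in mm; "gripper_force": force on a finger pad.
Only numpy, scipy, OpenCV 4.12 (cv2) and the standard library are available. Lean on these libraries where they do the work, as an engineer would, in place of code of your own. Each camera call takes 0.05 s, during which the arm holds its last target. There are 200 camera calls.

TASK

Slide the clamp's jaw open and lift the finished stone out, then lay it and every loose stone of that same size (not the shorter or the longer one, leave those where they are) gently down flat on the floor of the drying tray, side by side, never dropping one in from a height. Slide the empty clamp's jaw shut again. Only when all those stones are in the tray, turn the fan dial to the mark with as many dots as there are stones in the tray, and let it click in.

Things in the scene. Friction and masses are not known exactly. Their poses are not given: they have to be found in the camera images.
- stone_clamped: Proof stone (pale limestone block with an ink drawing on top), 90 mm long (its x axis) x 46 mm wide (y) x 36 mm thick (z); origin at the centre of its underside. About 0.37 kg. Starts in the clamp, on its 15 mm base plate, long axis along the clamp's y, between the fixed and the sliding jaw.
- stone_1: Proof stone (pale limestone block with an ink drawing on top), 90 mm long (its x axis) x 46 mm wide (y) x 36 mm thick (z); origin at the centre of its underside. About 0.37 kg. The same size as the one in the clamp; may be absent. Starts lying flat on the table, drawing up, long axis roughly along world x (yaw within 0.25 rad).
- stone_2: Proof stone (pale limestone block with an ink drawing on top), 90 mm long (its x axis) x 46 mm wide (y) x 36 mm thick (z); origin at the centre of its underside. About 0.37 kg. The same size as the one in the clamp; may be absent. Starts lying flat on the table, drawing up, long axis roughly along world x (yaw within 0.25 rad).
- stone_3: Proof stone (pale limestone block with an ink drawing on top), 90 mm long (its x axis) x 46 mm wide (y) x 36 mm thick (z); origin at the centre of its underside. About 0.37 kg. The same size as the one in the clamp; may be absent. Starts lying flat on the table, drawing up, long axis roughly along world x (yaw within 0.25 rad).
- stone_short: Proof stone (pale limestone block with an ink drawing on top), 64 mm long (its x axis) x 46 mm wide (y) x 36 mm thick (z); origin at the centre of its underside. About 0.27 kg. A look-alike that is too short; leave it where it is (within 5 cm).
- stone_long: Proof stone (pale limestone block with an ink drawing on top), 118 mm long (its x axis) x 46 mm wide (y) x 36 mm thick (z); origin at the centre of its underside. About 0.49 kg. A look-alike that is too long; leave it where it is (within 5 cm).
- clamp: Fixed bench clamp, base plate 160 mm (x) x 130 mm (y) x 15 mm; origin at the centre of its underside. Fixed jaw: 28 x 100 mm, its top only 29 mm above the table, so the upper 22 mm of the clamped stone's far side is free; its face is at clamp x = +50 mm. The stone's centre starts at clamp x = +26 mm.
- jaw (a joint): Sliding jaw of the clamp, m: 0 shut on the stone, 0.055 fully open; slides along the clamp's -x as it opens. Friction about 4 N, stays where left. Dark steel block 24 mm (x) x 100 mm (y), top 58 mm above the table; its lip overhangs the stone's top edge by 8 mm, so the stone cannot come out while it is shut. Open it at least 40 mm; shut means under 8 mm.
- jaw_handle (a point): Grip point in the sliding jaw's upright aluminium handle plate: 12 mm thick along the clamp's x, 50 mm wide along its y, rising from 58 to 100 mm above the table; the point is at 83 mm. The axes are the clamp's. Pinch it from above across its 12 mm thickness (fingers apart along the clamp's x).
- tray_in (a point): Centre of the floor of the drying tray, an open, fixed, shallow aluminium tray; inner size 240 mm (its x) x 220 mm (its y), rim 14 mm above the floor, floor 6 mm above the table; z up. A grey fan housing 60 mm high stands behind it, from 130 mm in its +x direction.
- selector: Fixed white control box of the fan, 150 x 150 x 60 mm, origin at the centre of its underside. Round the dial on its top are five marks, clockwise, 0.6 rad apart: a bar (off), then one, two, three and four black dots. In the box's frame the bar mark lies at angle pi + 1.2 rad from +x (counter-clockwise positive), the two-dot mark on the -x side, the four-dot mark at pi - 1.2.
- dial (a joint): Angle of the dial in rad, growing clockwise seen from above; it clicks into detents at 0 (bar), 0.6 (one dot), 1.2 (two), 1.8 (three) and 2.4 (four dots), with end stops just beyond the first and last. Starts at the bar, the one-dot or the two-dot mark. Takes about 0.1 N m to turn; released within 0.2 rad of a mark it snaps there within half a second.
- dial_grip (a point): Point on the dial's axis, 29 mm above the box top (89 mm above the table). Its x axis lies along the grip bar towards the pointer (white line); z up. Black bar 62 mm long (26 mm behind the axis to 36 mm before it), 14 mm thick, 8 to 42 mm above the box top, on a disc of 72 mm diameter, 8 mm thick. Pinch the bar across its thickness from above.
Things that resemble listed ones, but are neither listed nor needed, are in the scene too. What is shaped like the stone_1 but black is not meant. Leave any orange look-alike of the stone_3 alone.

How it is judged:
By the outcome, as a careful person would: the job done as asked, in the order asked, and still so for the second after the job is handed in, with the robot touching nothing.
Of stone_1, stone_2, stone_3 only 2 to 3 are there at a start; the rules pass over those that are not, and their reading is None.
At some moment in a run one of stone_1, stone_2, stone_3 may be knocked a few centimetres aside while the robot is not near it.
It also fails if it takes over 210 s, if anything falls off the work surface, if the arm or the gripper's body presses on something with over 40 N, if the wrist force passes 120 N, or if a joint passes its speed limit or range.

## Working session

There is one attempt and no reset: what is moved stays moved. The work goes in short steps, Python scripts to look and compute and a shell command to move; the robot and the scene stay as the last step left them, time stands still between calls to the robot, and variables do not carry over. Pictures are saved under pics/ and viewed, at most 14 in all, crops included, and the job is handed in when it is done.

```bash
mkdir -p pics; python3 - <<'E'
from workcell import *
import cv2
for n in("scene","top"):
    cv2.imwrite(f"pics/{n}0.png",grab_frame(n)[:,:,::-1]); c=camera_model(n); print(n,c)
print(state())
E
```

```text
scene {'intrinsics': array([[564.95450576,   0.        , 320.08226161],
       [  0.        , 564.95450576, 242.22564377],
       [  0.        ,   0.        ,   1.        ]]), 'R': array([[-0.52459164,  0.85134883, -0.0029622 ],
       [ 0.55371813,  0.33854786, -0.76077696],
       [-0.64668373, -0.40073746, -0.64900666]]), 't': array([ 217.09062478, -216.01486483, 1495.08112143])}
top {'intrinsics': array([[501.68868561,   0.        , 323.76847811],
       [  0.        , 501.68868561, 239.31938951],
       [  0.        ,   0.        ,   1.        ]]), 'R': array([[ 0.00734204, -0.9996946 ,  0.02359655],
       [-0.99572063, -0.00948267, -0.09192664],
       [ 0.09212233, -0.02282065, -0.99548616]]), 't': array([  29.54272155,  486.3900892 , 1119.11679228])}
{'time_s': 0.1, 'qpos': array([-6.62908547e+01,  1.83460133e+01,  8.96991885e+01,  5.25258166e-06,
        7.20434410e+01, -1.14439663e+00]), 'qvel': array([-0.01376986, -0.11100897, -0.06324212,  0.04934592,  0.10312589,
       -0.00766376]), 'effort': array([ 4.45194446e-04, -4.13333201e+01, -2.32509309e+01,  7.29254354e-02,
        4.22018662e-02, -4.23131405e-05]), 'ee_pos': array([ 241.51504106, -521.34774844,  227.22557307]), 'ee_rot': array([-1.79911375e+02, -1.77538169e-03,  2.48535390e+01]), 'force': array([-0.04876806,  0.43627523, -0.43972851]), 'torque': array([-0.01788923,  0.0016208 , -0.00283129]), 'gripper_force': 0.0, 'gripper_width': 91.40618371501387}
```

View pics/top0.png

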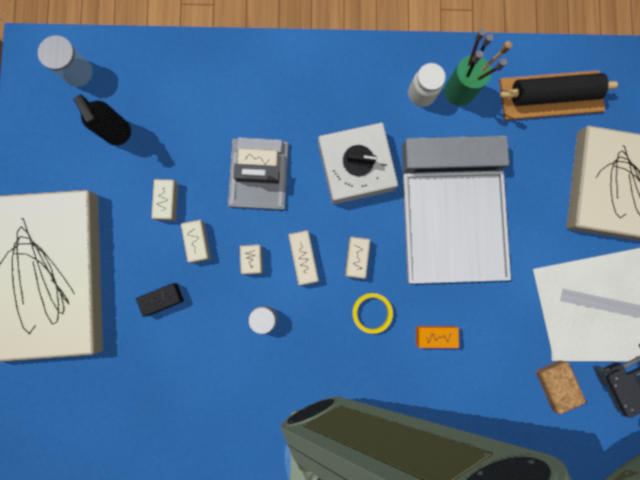

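View pics/scene0.png

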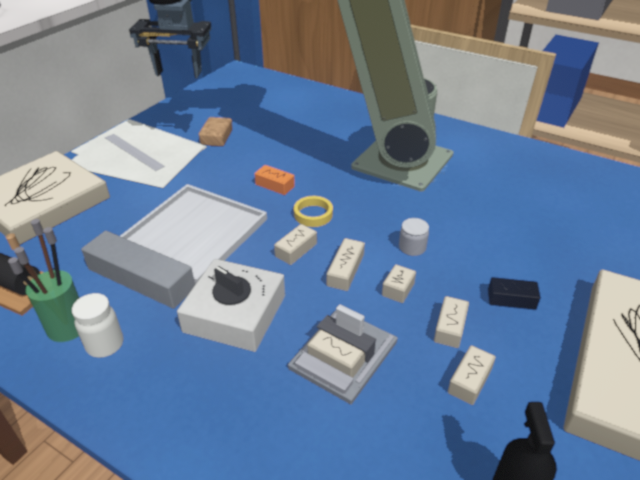

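The top view shows:
- Pale stones at (164,200), (194,241), (250,260), (303,257) and (358,257).
- The clamp at (259,175), the dial box at (358,160) and the tray at (457,228).
- Black (160,299) and orange (438,337) decoys, which I'll leave.

Next I measure.

```bash
cat > h.py <<'E'
from workcell import *
import numpy as np, cv2
def ray(n,uv,z):
    c=camera_model(n);K,R,t=c["intrinsics"],c["R"],c["t"]
    uv=np.atleast_2d(np.asarray(uv,float)); d=np.c_[uv,np.ones(len(uv))]@np.linalg.inv(K).T@R
    C=-R.T@t; return (C+d*((z-C[2])/d[:,2])[:,None])[:,:2]
def proj(n,X):
    c=camera_model(n);p=(np.atleast_2d(X)@c["R"].T+c["t"])@c["intrinsics"].T; return p[:,:2]/p[:,2:]
def rects(mask,z,lo,hi,n="top"):
    out=[]
    for c in cv2.findContours(mask,cv2.RETR_EXTERNAL,cv2.CHAIN_APPROX_NONE)[0]:
        if lo<cv2.contourArea(c)<hi:
            uv=c[:,0].astype(float)
            w=ray(n,uv,z).astype(np.float32); (x,y),(a,b),th=cv2.minAreaRect(w)
            if a<b: a,b,th=b,a,th+90
            out.append((uv.mean(0).round(),round(x),round(y),round(a),round(b),round((th+90)%180-90,1)))
    return out
def stones(img,z=36):
    hsv=cv2.cvtColor(img,cv2.COLOR_RGB2HSV)
    m=cv2.inRange(hsv,(10,15,190),(40,90,255)); m=cv2.morphologyEx(m,cv2.MORPH_CLOSE,np.ones((5,5)))
    return rects(m,z,200,2500)
E
python3 - <<'E'
from h import *
im=grab_frame("top")
c=camera_model("top");print("cam",(-c["R"].T@c["t"]).round())
for s in stones(im):print(*s)
print("clamped z51",ray("top",[(258,156)],51))
hsv=cv2.cvtColor(im,cv2.COLOR_RGB2HSV)
m=cv2.inRange(hsv,(0,0,130),(180,40,255))
for r in rects(m,60,1500,12000):print("pale",*r)
m2=cv2.bitwise_not(cv2.inRange(hsv,(100,120,40),(125,255,255)))
for r in rects(m2,15,1500,20000):print("nonblue z15",*r)
A=cv2.resize(im[120:220,215:405],None,fx=4.2,fy=4.2,interpolation=cv2.INTER_CUBIC)
cv2.imwrite("pics/a.png",A[:,:,::-1])
B=cv2.resize(im[125:295,395:520],None,fx=3.5,fy=3.5,interpolation=cv2.INTER_CUBIC)
cv2.imwrite("pics/b.png",B[:,:,::-1])
E
```

```text
cam [ 381.   60. 1158.]
[250. 259.] 439 198 58 40 1.3
[357. 257.] 446 -42 84 41 -6.7
[303. 257.] 444 81 113 40 12.0
[194. 241.] 480 325 85 41 12.0
[162. 199.] 574 398 85 40 -1.3
[257. 156.] 673 188 85 34 87.5
clamped z51 [[669.81169423 183.31471369]]
pale [593. 306.] 331 -569 246 237 -79.5
pale [456. 227.] 515 -259 245 227 2.3
pale [257. 171.] 629 182 153 121 -2.4
pale [457. 151.] 684 -263 227 65 -87.7
pale [611. 176.] 624 -615 232 143 -8.2
pale [357. 161.] 659 -39 152 149 -76.6
nonblue z15 [417. 452.] 47 -197 644 176 89.9
nonblue z15 [594. 340.] 288 -568 382 251 -1.5
nonblue z15 [ 49. 276.] 404 648 374 224 4.5
nonblue z15 [258. 173.] 640 186 166 132 -2.4
nonblue z15 [457. 209.] 562 -277 342 254 2.3
nonblue z15 [606. 184.] 630 -632 257 174 -8.5
nonblue z15 [357. 162.] 667 -44 167 163 13.3
nonblue z15 [556.  94.] 839 -525 290 106 -84.3
nonblue z15 [64. 60.] 899 643 146 82 45.8
```

View pics/a.png

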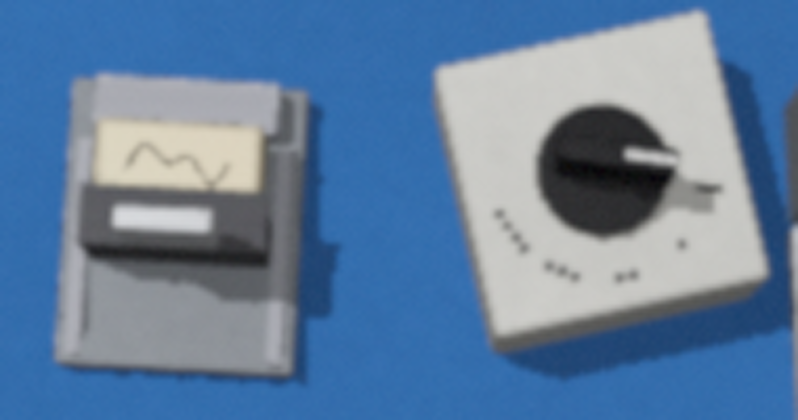

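View pics/b.png

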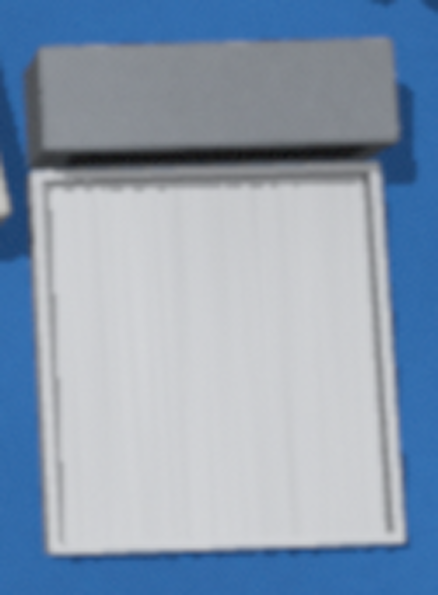

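The crops show:
- **Clamp:** the jaw is shut, and its pale handle top is at top-view px (254,172).
- **Dial:** the pointer is near the bar mark. The dots run 1, 2, 3, 4 clockwise at crop (683,243), (625,277), (562,270) and (510,232).
- **Tray:** empty.

By length, the 90 mm stones are (358,257), (194,241) and (164,200), each measuring about 85 after mask shrink. The stones at (250,260), about 58, and (303,257), about 113, are the short and the long one. Four stones go in the tray.

```bash
python3 - <<'E'
from h import *
im=grab_frame("top");hsv=cv2.cvtColor(im,cv2.COLOR_RGB2HSV)
m=cv2.inRange(hsv,(0,0,130),(180,40,255))
for r in rects(m,20,8000,14000):print("tray z20",*r)
h=cv2.inRange(hsv[160:182,235:275],(0,0,190),(180,60,255))
hm=np.zeros(m.shape,np.uint8);hm[160:182,235:275]=h
for r in rects(hm,100,30,600):print("handle",*r)
# box top
w=cv2.inRange(hsv,(0,0,170),(180,60,255)); w[:,:310]=0;w[:,402:]=0;w[:120]=0;w[208:]=0
for r in rects(w,60,2000,9000):print("box",*r)
d=cv2.inRange(hsv,(0,0,0),(180,255,75)); d[:,:335]=0;d[:,385:]=0;d[:140]=0;d[180:]=0
for r in rects(d,68,300,2000):print("disc",*r)
g=lambda u,v:(215+u/4.2,120+v/4.2)
print("pointer ends z102",ray("top",[g(628,153),g(678,160)],102))
print("dots z60",ray("top",[g(683,243),g(627,277),g(562,271),g(511,233),g(710,188)],60))
# scene view of handle top
s=grab_frame("scene")
print("handle proj scene", proj("scene",[[641,187,100]]))
cv2.imwrite("pics/c.png",cv2.resize(s[250:400,180:400],None,fx=3.6,fy=3.6,interpolation=cv2.INTER_CUBIC)[:,:,::-1])
E
```

```text
tray z20 [593. 306.] 330 -592 255 246 -79.5
tray z20 [456. 227.] 520 -270 254 235 2.3
handle [253. 172.] 622 189 45 9 -89.3
handle [257. 162.] 644 182 77 9 -89.2
box [357. 160.] 661 -40 149 148 -76.8
disc [359. 160.] 659 -40 66 64 45.0
pointer ends z102 [[658.66015404 -50.91787095]
 [655.34899101 -76.59339276]]
dots z60 [[621.37108136 -84.56983411]
 [602.70437021 -54.77613959]
 [605.50988657 -20.2870966 ]
 [625.61527716   6.83981131]
 [651.2922961  -99.05856734]]
handle proj scene [[343.94441028 317.98537462]]
```

View pics/c.png

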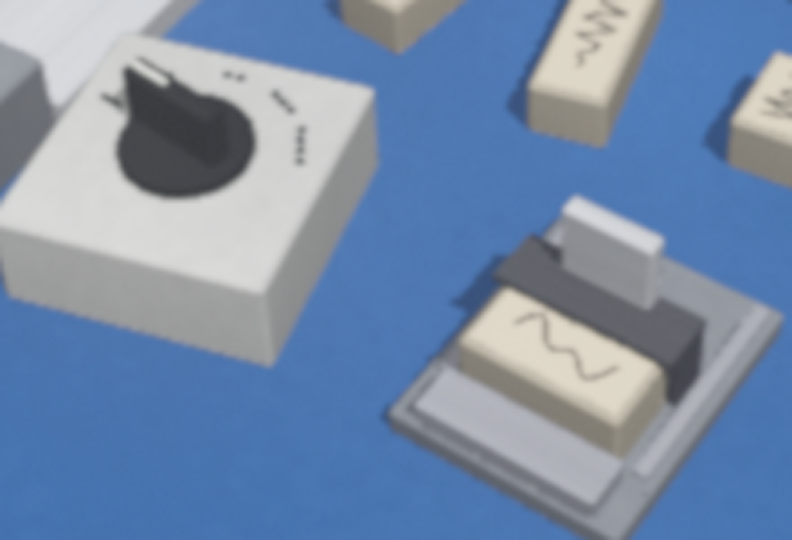

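The scene crop confirms four dots at the clockwise end, the pointer on the bar mark and the jaw shut. The handle's top edge runs (575,200)–(662,240) in the crop. I'll cross-check the handle position across both views before grasping.

```bash
python3 - <<'E'
from h import *
s=lambda u,v:(180+u/3.6,250+v/3.6)
g=lambda u,v:(215+u/4.2,120+v/4.2)
print("scene handle top corners",ray("scene",[s(577,197),s(664,238),s(655,250),s(566,207)],100).round(1))
print("top handle corners",ray("top",[g(112,205),g(213,208),g(213,232),g(111,228)],100).round(1))
print("scene stone top far edge",ray("scene",[s(462,345),s(622,408)],51).round(1), "top",ray("top",[g(97,121),g(263,128)],51).round(1))
print("block back top",ray("top",[g(82,243),g(262,255)],58).round(1))
print("clamp corners z15 top",ray("top",[g(75,78),g(308,92),g(292,375),g(57,362)],15).round(1))
print("clamp scene z15",ray("scene",[s(390,412),s(780,315),s(615,538)],15).round(1))
print("tray outer corners scene/top ok; loose:")
for t in stones(grab_frame("top")):print(*t)
E
```

```text
scene handle top corners [[618.1 166.7]
 [619.5 214.1]
 [628.2 214.1]
 [626.4 165.5]]
top handle corners [[628.6 212.1]
 [627.7 160.8]
 [615.3 160.6]
 [616.7 212.4]]
scene stone top far edge [[688.4 145.9]
 [680.9 228. ]] top [[685.7 228.2]
 [683.1 139.6]]
block back top [[617.8 233.5]
 [612.6 138.5]]
clamp corners z15 top [[719.7 246.3]
 [713.6 117.6]
 [555.2 124.2]
 [561.  252.3]]
clamp scene z15 [[716.3 122.2]
 [564.8 255.1]
 [721.1 248.2]]
tray outer corners scene/top ok; loose:
[250. 259.] 439 198 58 40 1.3
[357. 257.] 445 -42 84 41 -6.6
[303. 257.] 444 81 113 40 12.0
[194. 241.] 480 325 85 41 12.0
[162. 199.] 573 398 85 40 -1.3
[257. 156.] 673 188 85 34 87.5
```

```bash
cat > go.py <<'E'
import sys
from h import *
def go(X,Y,Z,yaw):
    s=state();p=s["ee_pos"];r=s["ee_rot"];a=np.radians(r[2])
    d=np.array([X,Y,Z])-p
    c,n=np.cos(a),np.sin(a)
    w=(yaw-r[2]+90)%180-90   # half turn symmetric
    print(f"-> x {(c*d[0]+n*d[1])/1000:.4f} y {(n*d[0]-c*d[1])/1000:.4f} z {-d[2]/1000:.4f} yaw {-np.radians(w):.4f} | t {s['time_s']:.1f} at",p.round(1),r.round(1),"q6",s["qpos"][[0,5]].round(0),"w",round(s["gripper_width"],1),"F",s["force"].round(1))
if len(sys.argv)>1: go(*map(float,sys.argv[1:5]))
E
python3 -m crank '[{"grip":0.09,"x":0.032,"y":-0.024,"z":0,"yaw":-0.12},{"grip":0.09,"x":0.064,"y":-0.048,"z":0,"yaw":-0.24},{"grip":0.09,"x":0.096,"y":-0.072,"z":0,"yaw":-0.36},{"grip":0.09,"x":0.128,"y":-0.096,"z":0,"yaw":-0.48},{"grip":0.09,"x":0.16,"y":-0.12,"z":0,"yaw":-0.6}]' 30
python3 -m crank '[{"grip":0.09,"x":0.04,"y":-0.002,"z":0,"yaw":-0.1},{"grip":0.09,"x":0.08,"y":-0.004,"z":0,"yaw":-0.2},{"grip":0.09,"x":0.12,"y":-0.006,"z":0,"yaw":-0.3},{"grip":0.09,"x":0.16,"y":-0.008,"z":0,"yaw":-0.4},{"grip":0.09,"x":0.2,"y":-0.01,"z":0,"yaw":-0.493}]'
python3 go.py 622.5 188 160 87.5
```

```text
time_s: 0.72
ee_pos: [336.8, -343.9, 228.0]
ee_rot: [180.0, -0.0, 59.5]
force: [1.3, -1.4, -0.5]
gripper_width: 89.8
gripper_force: 0.0
time_s: 1.13
ee_pos: [430.6, -166.8, 228.2]
ee_rot: [180.0, 0.0, 87.7]
force: [0.7, 0.3, 0.2]
gripper_width: 90.0
gripper_force: 0.0
-> x 0.3621 y 0.1778 z 0.0682 yaw 0.0043 | t 1.1 at [ 430.6 -166.8  228.2] [180.    0.   87.7] q6 [-23. -20.] w 90.0 F [0.7 0.3 0.2]
```

```bash

python3 -m crank '[{"grip":0.09,"x":0.036,"y":0.018,"z":0,"yaw":0},{"grip":0.09,"x":0.072,"y":0.036,"z":0,"yaw":0},{"grip":0.09,"x":0.108,"y":0.054,"z":0,"yaw":0},{"grip":0.09,"x":0.144,"y":0.071,"z":0,"yaw":0},{"grip":0.09,"x":0.18,"y":0.089,"z":0,"yaw":0}]'
python3 -m crank '[{"grip":0.06,"x":0.036,"y":0.018,"z":0.014,"yaw":0},{"grip":0.06,"x":0.073,"y":0.036,"z":0.028,"yaw":0},{"grip":0.06,"x":0.109,"y":0.054,"z":0.042,"yaw":0},{"grip":0.06,"x":0.146,"y":0.071,"z":0.056,"yaw":0},{"grip":0.06,"x":0.182,"y":0.089,"z":0.068,"yaw":0}]'
python3 -m crank '[{"grip":0.05,"x":0,"y":0,"z":0,"yaw":0},{"grip":0.05,"x":0,"y":0,"z":0,"yaw":0},{"grip":0.05,"x":0,"y":0,"z":0,"yaw":0},{"grip":0.05,"x":0,"y":0,"z":0,"yaw":0},{"grip":0.05,"x":0,"y":0,"z":0,"yaw":0}]' >/dev/null
python3 go.py 622.5 188 80 87.4
```

```text
time_s: 1.55
ee_pos: [527.4, 9.2, 228.1]
ee_rot: [180.0, 0.0, 87.5]
force: [0.2, -1.2, 0.7]
gripper_width: 89.9
gripper_force: 0.0
time_s: 1.97
ee_pos: [621.6, 182.5, 160.4]
ee_rot: [-180.0, 0.0, 87.5]
force: [0.6, -0.9, 0.5]
gripper_width: 60.8
gripper_force: 0.0
-> x 0.0087 y 0.0008 z 0.0826 yaw -0.0002 | t 2.4 at [621.3 179.3 162.6] [179.9  -0.   87.4] q6 [15. 18.] w 50.0 F [-0.5 -0.3 -0.1]
```

```bash

python3 -m crank '[{"grip":0.05,"x":0.008,"y":0.001,"z":0.02,"yaw":0},{"grip":0.05,"x":0.008,"y":0.001,"z":0.04,"yaw":0},{"grip":0.05,"x":0.008,"y":0.001,"z":0.06,"yaw":0},{"grip":0.05,"x":0.008,"y":0.001,"z":0.081,"yaw":0},{"grip":0.05,"x":0.008,"y":0.001,"z":0.081,"yaw":0}]'
python3 -m crank '[{"grip":0,"x":0,"y":0,"z":0,"yaw":0},{"grip":0,"x":0,"y":0,"z":0,"yaw":0},{"grip":0,"x":0,"y":0,"z":0,"yaw":0},{"grip":0,"x":0,"y":0,"z":0,"yaw":0},{"grip":0,"x":0,"y":0,"z":0,"yaw":0}]' 30
python3 go.py 622.5 188 80 87.4
```

```text
time_s: 2.8
ee_pos: [620.0, 186.7, 77.2]
ee_rot: [-179.6, 0.1, 87.4]
force: [0.2, -0.2, -0.0]
gripper_width: 49.9
gripper_force: 0.0
time_s: 3.22
ee_pos: [623.4, 188.6, 81.8]
ee_rot: [179.9, -0.0, 87.5]
force: [0.2, -0.6, 0.0]
gripper_width: 19.6
gripper_force: 0.0
-> x -0.0007 y -0.0008 z 0.0018 yaw 0.0013 | t 3.2 at [623.4 188.6  81.8] [179.9  -0.   87.5] q6 [16. 18.] w 19.6 F [ 0.2 -0.6  0. ]
```

```bash

python3 -m crank '[{"grip":0,"x":0,"y":0,"z":0,"yaw":0},{"grip":0,"x":0,"y":0,"z":0,"yaw":0},{"grip":0,"x":0,"y":0,"z":0,"yaw":0},{"grip":0,"x":0,"y":0,"z":0,"yaw":0},{"grip":0,"x":0,"y":0,"z":0,"yaw":0}]' 30
python3 -m crank '[{"grip":0,"x":0,"y":-0.006,"z":0,"yaw":0},{"grip":0,"x":0,"y":-0.012,"z":0,"yaw":0},{"grip":0,"x":0,"y":-0.018,"z":0,"yaw":0},{"grip":0,"x":0,"y":-0.024,"z":0,"yaw":0},{"grip":0,"x":0,"y":-0.03,"z":0,"yaw":0}]'
python3 -m crank '[{"grip":0,"x":0,"y":-0.005,"z":0,"yaw":0},{"grip":0,"x":0,"y":-0.01,"z":0,"yaw":0},{"grip":0,"x":0,"y":-0.015,"z":0,"yaw":0},{"grip":0,"x":0,"y":-0.02,"z":0,"yaw":0},{"grip":0,"x":0,"y":-0.023,"z":0,"yaw":0}]'
python3 go.py 622.5 188 80 87.4
```

```text
time_s: 3.63
ee_pos: [622.5, 188.7, 81.2]
ee_rot: [-180.0, 0.0, 87.5]
force: [-2.2, -0.2, 6.7]
gripper_width: 11.7
gripper_force: 30.0
time_s: 4.05
ee_pos: [593.2, 189.9, 81.2]
ee_rot: [179.8, -0.0, 87.5]
force: [4.6, -0.9, 5.1]
gripper_width: 11.9
gripper_force: 30.0
time_s: 4.47
ee_pos: [569.7, 190.9, 81.3]
ee_rot: [179.9, -0.0, 87.5]
force: [3.9, -1.7, 5.3]
gripper_width: 11.7
gripper_force: 30.0
-> x -0.0006 y 0.0528 z 0.0013 yaw 0.0020 | t 4.5 at [569.7 190.9  81.3] [179.9  -0.   87.5] q6 [17. 20.] w 11.7 F [ 3.9 -1.7  5.3]
```

```bash

python3 -m crank '[{"grip":0.05,"x":0,"y":0,"z":0,"yaw":0},{"grip":0.05,"x":0,"y":0,"z":0,"yaw":0},{"grip":0.05,"x":0,"y":0,"z":0,"yaw":0},{"grip":0.05,"x":0,"y":0,"z":0,"yaw":0},{"grip":0.05,"x":0,"y":0,"z":-0.02,"yaw":0}]' >/dev/null
python3 -m crank '[{"grip":0.09,"x":0,"y":0,"z":-0.03,"yaw":0},{"grip":0.09,"x":0,"y":0,"z":-0.06,"yaw":0},{"grip":0.09,"x":0,"y":0.03,"z":-0.06,"yaw":0},{"grip":0.09,"x":-0.001,"y":0.06,"z":-0.06,"yaw":0},{"grip":0.09,"x":-0.001,"y":0.095,"z":-0.06,"yaw":0}]'
python3 -m crank '[{"grip":0.09,"x":0,"y":0,"z":0,"yaw":0},{"grip":0.09,"x":0,"y":0,"z":0,"yaw":0},{"grip":0.09,"x":0,"y":0,"z":0,"yaw":0},{"grip":0.09,"x":0,"y":0,"z":0,"yaw":0},{"grip":0.09,"x":0,"y":0,"z":0,"yaw":0}]' >/dev/null
python3 go.py 664 186.5 46.5 87.4
```

```text
time_s: 5.3
ee_pos: [664.7, 185.9, 161.4]
ee_rot: [-180.0, -0.0, 87.5]
force: [0.2, 0.1, -1.2]
gripper_width: 76.1
gripper_force: 0.0
-> x 0.0006 y 0.0004 z 0.1141 yaw 0.0018 | t 5.7 at [663.6 185.9 160.6] [-180.     0.    87.5] q6 [15. 17.] w 90.0 F [ 0.2  0.6 -0.2]
```

```bash

python3 -m crank '[{"grip":0.09,"x":0,"y":0,"z":0.025,"yaw":0},{"grip":0.09,"x":0,"y":0,"z":0.05,"yaw":0},{"grip":0.09,"x":0,"y":0,"z":0.075,"yaw":0},{"grip":0.09,"x":0,"y":0,"z":0.095,"yaw":0},{"grip":0.09,"x":0,"y":0,"z":0.105,"yaw":0}]'
python3 -m crank '[{"grip":0.09,"x":0,"y":0,"z":0.005,"yaw":0},{"grip":0.09,"x":0,"y":0,"z":0.009,"yaw":0},{"grip":0.09,"x":0,"y":0,"z":0.009,"yaw":0},{"grip":0.07,"x":0,"y":0,"z":0.009,"yaw":0},{"grip":0.055,"x":0,"y":0,"z":0.009,"yaw":0}]'
python3 -m crank '[{"grip":0.03,"x":0,"y":0,"z":0,"yaw":0},{"grip":0.03,"x":0,"y":0,"z":0,"yaw":0},{"grip":0.03,"x":0,"y":0,"z":0,"yaw":0},{"grip":0.03,"x":0,"y":0,"z":0,"yaw":0},{"grip":0.03,"x":0,"y":0,"z":0,"yaw":0}]' 30
python3 go.py 664 186.5 46.5 87.4
```

```text
time_s: 6.13
ee_pos: [662.3, 185.5, 53.0]
ee_rot: [-179.7, 0.1, 87.5]
force: [-0.0, 0.5, 0.4]
gripper_width: 89.8
gripper_force: 0.0
time_s: 6.55
ee_pos: [665.5, 186.0, 47.9]
ee_rot: [179.9, -0.0, 87.5]
force: [-0.4, 0.1, -0.4]
gripper_width: 79.4
gripper_force: 0.0
time_s: 6.97
ee_pos: [664.6, 185.7, 46.6]
ee_rot: [-180.0, 0.0, 87.5]
force: [-2.4, -0.2, 1.1]
gripper_width: 46.5
gripper_force: 2.6
-> x 0.0007 y -0.0006 z 0.0001 yaw 0.0013 | t 7.0 at [664.6 185.7  46.6] [-180.     0.    87.5] q6 [15. 17.] w 46.5 F [-2.4 -0.2  1.1]
```

```bash

python3 -m crank '[{"grip":0.03,"x":0,"y":0,"z":0,"yaw":0},{"grip":0.03,"x":0,"y":0,"z":0,"yaw":0},{"grip":0.03,"x":0,"y":0,"z":-0.005,"yaw":0},{"grip":0.03,"x":0,"y":0,"z":-0.015,"yaw":0},{"grip":0.03,"x":0,"y":0,"z":-0.03,"yaw":0}]' 35
python3 -m crank '[{"grip":0.03,"x":0,"y":0,"z":-0.025,"yaw":0},{"grip":0.03,"x":0,"y":0,"z":-0.05,"yaw":0},{"grip":0.03,"x":0,"y":0,"z":-0.075,"yaw":0},{"grip":0.03,"x":0,"y":0,"z":-0.1,"yaw":0},{"grip":0.03,"x":0,"y":0,"z":-0.11,"yaw":0}]'
python3 go.py 575 -216 60 2.3
```

```text
time_s: 7.38
ee_pos: [663.2, 185.3, 75.1]
ee_rot: [-179.7, 0.1, 87.5]
force: [1.0, 0.0, -2.7]
gripper_width: 45.9
gripper_force: 35.0
time_s: 7.8
ee_pos: [666.1, 186.1, 191.0]
ee_rot: [179.6, -0.1, 87.5]
force: [0.8, 0.2, -3.6]
gripper_width: 45.9
gripper_force: 35.0
-> x -0.4057 y -0.0733 z 0.1310 yaw 1.4866 | t 7.8 at [666.1 186.1 191. ] [ 1.796e+02 -1.000e-01  8.750e+01] q6 [15. 17.] w 45.9 F [ 0.8  0.2 -3.6]
```

```bash

for i in 1 2; do python3 -m crank '[{"grip":0.03,"x":0,"y":0,"z":0,"yaw":0.1},{"grip":0.03,"x":0,"y":0,"z":0,"yaw":0.2},{"grip":0.03,"x":0,"y":0,"z":0,"yaw":0.3},{"grip":0.03,"x":0,"y":0,"z":0,"yaw":0.4},{"grip":0.03,"x":0,"y":0,"z":0,"yaw":0.5}]' >/dev/null; done
python3 -m crank '[{"grip":0.03,"x":0,"y":0,"z":0,"yaw":0.1},{"grip":0.03,"x":0,"y":0,"z":0,"yaw":0.2},{"grip":0.03,"x":0,"y":0,"z":0,"yaw":0.3},{"grip":0.03,"x":0,"y":0,"z":0,"yaw":0.4},{"grip":0.03,"x":0,"y":0,"z":0,"yaw":0.486}]'
for i in 1 2; do python3 -m crank '[{"grip":0.03,"x":-0.01,"y":0.039,"z":0,"yaw":0},{"grip":0.03,"x":-0.02,"y":0.078,"z":0,"yaw":0},{"grip":0.03,"x":-0.03,"y":0.117,"z":0,"yaw":0},{"grip":0.03,"x":-0.042,"y":0.156,"z":0,"yaw":0},{"grip":0.03,"x":-0.053,"y":0.195,"z":0,"yaw":0}]'; done
python3 -m crank '[{"grip":0.03,"x":0,"y":0,"z":0.02,"yaw":0},{"grip":0.03,"x":0,"y":0,"z":0.04,"yaw":0},{"grip":0.03,"x":0,"y":0,"z":0.06,"yaw":0},{"grip":0.03,"x":0,"y":0,"z":0.08,"yaw":0},{"grip":0.03,"x":0,"y":0,"z":0.1,"yaw":0}]'
python3 -m crank '[{"grip":0.03,"x":0,"y":0,"z":0,"yaw":0},{"grip":0.03,"x":0,"y":0,"z":0,"yaw":0},{"grip":0.03,"x":0,"y":0,"z":0,"yaw":0},{"grip":0.03,"x":0,"y":0,"z":0,"yaw":0},{"grip":0.03,"x":0,"y":0,"z":0,"yaw":0}]' >/dev/null
python3 go.py 575 -216 37 2.3
```

```text
time_s: 9.05
ee_pos: [664.1, 185.6, 185.5]
ee_rot: [180.0, 0.1, 2.1]
force: [-0.8, -0.1, -4.2]
gripper_width: 46.2
gripper_force: 35.0
time_s: 9.47
ee_pos: [618.3, -12.8, 185.7]
ee_rot: [180.0, 0.1, 2.4]
force: [0.3, -0.0, -4.3]
gripper_width: 45.6
gripper_force: 35.0
time_s: 9.88
ee_pos: [573.2, -209.9, 186.0]
ee_rot: [-180.0, 0.1, 2.3]
force: [0.1, -0.1, -3.5]
gripper_width: 45.7
gripper_force: 35.0
time_s: 10.3
ee_pos: [574.0, -208.3, 85.1]
ee_rot: [-180.0, 0.1, 2.3]
force: [0.3, -0.4, -3.4]
gripper_width: 45.6
gripper_force: 35.0
-> x -0.0009 y 0.0074 z 0.0511 yaw 0.0008 | t 10.7 at [ 575.6 -208.6   88.1] [179.9  -0.2   2.3] q6 [-21.  67.] w 45.7 F [ 0.2  0.  -3.5]
```

```bash

python3 -m crank '[{"grip":0.03,"x":0,"y":0.004,"z":0.012,"yaw":0},{"grip":0.03,"x":0,"y":0.007,"z":0.024,"yaw":0},{"grip":0.03,"x":0,"y":0.007,"z":0.034,"yaw":0},{"grip":0.03,"x":0,"y":0.007,"z":0.042,"yaw":0},{"grip":0.03,"x":0,"y":0.007,"z":0.046,"yaw":0}]'
python3 -m crank '[{"grip":0.03,"x":0,"y":0,"z":0,"yaw":0},{"grip":0.03,"x":0,"y":0,"z":0,"yaw":0},{"grip":0.03,"x":0,"y":0,"z":0,"yaw":0},{"grip":0.03,"x":0,"y":0,"z":0.001,"yaw":0},{"grip":0.03,"x":0,"y":0,"z":0.002,"yaw":0}]'
python3 -m crank '[{"grip":0.03,"x":0,"y":0,"z":0.0005,"yaw":0},{"grip":0.03,"x":0,"y":0,"z":0.001,"yaw":0},{"grip":0.03,"x":0,"y":0,"z":0.0015,"yaw":0},{"grip":0.03,"x":0,"y":0,"z":0.002,"yaw":0},{"grip":0.03,"x":0,"y":0,"z":0.002,"yaw":0}]'
```

```text
time_s: 11.13
ee_pos: [573.7, -214.9, 38.2]
ee_rot: [-179.9, 0.2, 2.3]
force: [0.0, 0.1, -3.6]
gripper_width: 46.1
gripper_force: 35.0
time_s: 11.55
ee_pos: [575.4, -215.4, 39.1]
ee_rot: [180.0, -0.1, 2.3]
force: [0.4, -1.0, -4.0]
gripper_width: 46.0
gripper_force: 35.0
time_s: 11.97
ee_pos: [575.0, -215.3, 37.6]
ee_rot: [180.0, -0.0, 2.3]
force: [-2.2, 0.4, 4.8]
gripper_width: 45.9
gripper_force: 35.0
```

```bash

python3 -m crank '[{"grip":0.06,"x":0,"y":0,"z":0,"yaw":0},{"grip":0.06,"x":0,"y":0,"z":0,"yaw":0},{"grip":0.06,"x":0,"y":0,"z":0,"yaw":0},{"grip":0.06,"x":0,"y":0,"z":-0.01,"yaw":0},{"grip":0.06,"x":0,"y":0,"z":-0.02,"yaw":0}]'
python3 -m crank '[{"grip":0.06,"x":0,"y":0,"z":-0.03,"yaw":0},{"grip":0.06,"x":0,"y":0,"z":-0.06,"yaw":0},{"grip":0.07,"x":0,"y":0,"z":-0.09,"yaw":0},{"grip":0.09,"x":0,"y":0,"z":-0.12,"yaw":0},{"grip":0.09,"x":0,"y":0,"z":-0.12,"yaw":0}]'
python3 -m crank '[{"grip":0.09,"x":-0.024,"y":-0.035,"z":0,"yaw":0.03},{"grip":0.09,"x":-0.048,"y":-0.07,"z":0,"yaw":0.06},{"grip":0.09,"x":-0.072,"y":-0.105,"z":0,"yaw":0.09},{"grip":0.09,"x":-0.096,"y":-0.14,"z":0,"yaw":0.12},{"grip":0.09,"x":-0.122,"y":-0.178,"z":0,"yaw":0.155}]'
python3 - <<'E'
from h import *
im=grab_frame("top")
for s in stones(im):print(*s)
cv2.imwrite("pics/d.png",im[:,:,::-1]); cv2.imwrite("pics/d2.png",grab_frame("scene")[:,:,::-1])
E
python3 go.py 446 -42 60 -6.6
```

```text
time_s: 12.38
ee_pos: [574.7, -215.2, 56.7]
ee_rot: [-180.0, 0.1, 2.3]
force: [-1.3, -0.4, 0.9]
gripper_width: 60.1
gripper_force: 0.0
time_s: 12.8
ee_pos: [578.6, -216.7, 184.7]
ee_rot: [179.7, -0.8, 2.3]
force: [0.6, 0.6, 0.5]
gripper_width: 77.1
gripper_force: 0.0
time_s: 13.22
ee_pos: [449.0, -47.2, 177.2]
ee_rot: [-180.0, -0.1, -6.7]
force: [0.2, 0.9, 1.0]
gripper_width: 90.2
gripper_force: 0.0
[250. 259.] 439 198 58 40 1.3
[303. 257.] 444 81 113 40 12.0
[194. 241.] 480 325 85 41 12.0
[434. 196.] 583 -215 72 41 1.5
[162. 199.] 574 398 85 40 -1.3
-> x -0.0003 y -0.0029 z 0.1170 yaw 0.0044 | t 13.3 at [445.9 -44.9 177. ] [-179.9    0.2   -6.3] q6 [-7. 89.] w 89.8 F [ 0.6 -0.8  0.5]
```

View pics/d.png

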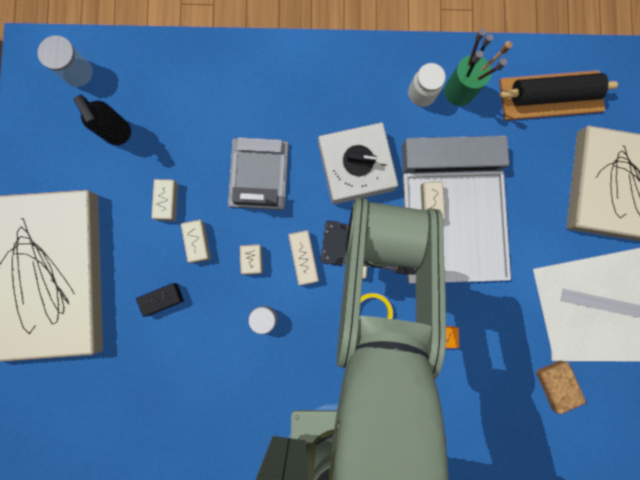

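Top view: stone 1 of 4 lies flat in the tray at px (434,196), the jaw is open, and the other two 90 mm stones are unmoved at (162,199) and (194,241). The gripper is above the one at (358,257), and a sliver of that stone still shows at (365,267).

```bash

python3 -m crank '[{"grip":0.09,"x":0,"y":-0.003,"z":0.03,"yaw":0},{"grip":0.09,"x":0,"y":-0.003,"z":0.06,"yaw":0},{"grip":0.09,"x":0,"y":-0.003,"z":0.09,"yaw":0},{"grip":0.09,"x":0,"y":-0.003,"z":0.12,"yaw":0},{"grip":0.09,"x":0,"y":-0.003,"z":0.14,"yaw":0}]'
python3 -m crank '[{"grip":0.09,"x":0,"y":0,"z":0.007,"yaw":0},{"grip":0.09,"x":0,"y":0,"z":0.013,"yaw":0},{"grip":0.09,"x":0,"y":0,"z":0.013,"yaw":0},{"grip":0.07,"x":0,"y":0,"z":0.013,"yaw":0},{"grip":0.055,"x":0,"y":0,"z":0.013,"yaw":0}]'
python3 -m crank '[{"grip":0.03,"x":0,"y":0,"z":0,"yaw":0},{"grip":0.03,"x":0,"y":0,"z":0,"yaw":0},{"grip":0.03,"x":0,"y":0,"z":0,"yaw":0},{"grip":0.03,"x":0,"y":0,"z":0,"yaw":0},{"grip":0.03,"x":0,"y":0,"z":0,"yaw":0}]' 35
python3 -m crank '[{"grip":0.03,"x":0,"y":0,"z":0,"yaw":0},{"grip":0.03,"x":0,"y":0,"z":0,"yaw":0},{"grip":0.03,"x":0,"y":0,"z":0,"yaw":0},{"grip":0.03,"x":0,"y":0,"z":0,"yaw":0},{"grip":0.03,"x":0,"y":0,"z":0,"yaw":0}]' 35
python3 go.py 579 -320 60 2.3
```

```text
time_s: 13.73
ee_pos: [450.5, -45.8, 34.9]
ee_rot: [180.0, 0.0, -6.5]
force: [0.5, -0.1, -0.6]
gripper_width: 89.9
gripper_force: 0.0
time_s: 14.15
ee_pos: [451.8, -45.6, 24.7]
ee_rot: [180.0, -0.2, -6.5]
force: [0.6, -0.4, 0.1]
gripper_width: 79.6
gripper_force: 0.0
time_s: 14.57
ee_pos: [450.7, -45.1, 23.8]
ee_rot: [-180.0, -0.0, -6.6]
force: [0.8, 3.5, 1.6]
gripper_width: 46.3
gripper_force: 1.6
time_s: 14.98
ee_pos: [450.8, -45.1, 23.8]
ee_rot: [-180.0, -0.0, -6.6]
force: [-0.2, 3.3, 5.5]
gripper_width: 45.7
gripper_force: 35.0
-> x 0.1588 y 0.2584 z -0.0362 yaw -0.1548 | t 15.0 at [450.8 -45.1  23.8] [-180.    -0.    -6.6] q6 [-7. 89.] w 45.7 F [-0.2  3.3  5.5]
```

```bash

python3 -m crank '[{"grip":0.03,"x":0,"y":0,"z":-0.01,"yaw":0},{"grip":0.03,"x":0,"y":0,"z":-0.03,"yaw":0},{"grip":0.03,"x":0,"y":0,"z":-0.06,"yaw":0},{"grip":0.03,"x":0,"y":0,"z":-0.09,"yaw":0},{"grip":0.03,"x":0,"y":0,"z":-0.1,"yaw":0}]'
python3 -m crank '[{"grip":0.03,"x":0.016,"y":0.026,"z":0,"yaw":0},{"grip":0.03,"x":0.032,"y":0.052,"z":0,"yaw":0},{"grip":0.03,"x":0.048,"y":0.078,"z":0,"yaw":0},{"grip":0.03,"x":0.064,"y":0.104,"z":0,"yaw":0},{"grip":0.03,"x":0.081,"y":0.13,"z":0,"yaw":0}]'
python3 -m crank '[{"grip":0.03,"x":0.016,"y":0.026,"z":0,"yaw":-0.03},{"grip":0.03,"x":0.032,"y":0.052,"z":0,"yaw":-0.06},{"grip":0.03,"x":0.048,"y":0.078,"z":0,"yaw":-0.09},{"grip":0.03,"x":0.064,"y":0.104,"z":0,"yaw":-0.12},{"grip":0.03,"x":0.08,"y":0.128,"z":0,"yaw":-0.155}]'
python3 -m crank '[{"grip":0.03,"x":0,"y":0,"z":0.02,"yaw":0},{"grip":0.03,"x":0,"y":0,"z":0.04,"yaw":0},{"grip":0.03,"x":0,"y":0,"z":0.05,"yaw":0},{"grip":0.03,"x":0,"y":0,"z":0.05,"yaw":0},{"grip":0.03,"x":0,"y":0,"z":0.05,"yaw":0}]'
python3 -m crank '[{"grip":0.03,"x":0,"y":0,"z":0,"yaw":0},{"grip":0.03,"x":0,"y":0,"z":0,"yaw":0},{"grip":0.03,"x":0,"y":0,"z":0,"yaw":0},{"grip":0.03,"x":0,"y":0,"z":0,"yaw":0},{"grip":0.03,"x":0,"y":0,"z":0,"yaw":0}]'>/dev/null
python3 go.py 582 -320 29.8 2.3
```

```text
time_s: 15.4
ee_pos: [452.1, -46.1, 126.3]
ee_rot: [179.9, -0.3, -6.5]
force: [1.0, -1.0, -3.5]
gripper_width: 45.8
gripper_force: 35.0
time_s: 15.82
ee_pos: [515.4, -185.3, 122.3]
ee_rot: [180.0, 0.2, -6.5]
force: [0.7, -0.9, -3.1]
gripper_width: 45.7
gripper_force: 35.0
time_s: 16.23
ee_pos: [580.4, -321.9, 121.6]
ee_rot: [-180.0, 0.2, 2.4]
force: [0.3, -0.5, -3.1]
gripper_width: 45.5
gripper_force: 35.0
time_s: 16.65
ee_pos: [580.4, -319.7, 72.4]
ee_rot: [-179.9, 0.1, 2.4]
force: [0.7, 0.9, -2.8]
gripper_width: 45.7
gripper_force: 35.0
-> x 0.0006 y -0.0001 z 0.0445 yaw 0.0008 | t 17.1 at [ 581.4 -320.1   74.3] [ 1.8e+02 -1.0e-01  2.3e+00] q6 [-30.  58.] w 45.9 F [-0.8  0.2 -3.5]
```

```bash

python3 -m crank '[{"grip":0.03,"x":0,"y":0,"z":0.012,"yaw":0},{"grip":0.03,"x":0,"y":0,"z":0.024,"yaw":0},{"grip":0.03,"x":0,"y":0,"z":0.034,"yaw":0},{"grip":0.03,"x":0,"y":0,"z":0.038,"yaw":0},{"grip":0.03,"x":0,"y":0,"z":0.041,"yaw":0}]'
python3 -m crank '[{"grip":0.03,"x":0,"y":0,"z":0,"yaw":0},{"grip":0.03,"x":0,"y":0,"z":0,"yaw":0},{"grip":0.03,"x":0,"y":0,"z":0,"yaw":0},{"grip":0.03,"x":0,"y":0,"z":0.001,"yaw":0},{"grip":0.03,"x":0,"y":0,"z":0.002,"yaw":0}]'
python3 -m crank '[{"grip":0.03,"x":0,"y":0,"z":0.0005,"yaw":0},{"grip":0.03,"x":0,"y":0,"z":0.001,"yaw":0},{"grip":0.03,"x":0,"y":0,"z":0.0015,"yaw":0},{"grip":0.03,"x":0,"y":0,"z":0.002,"yaw":0},{"grip":0.03,"x":0,"y":0,"z":0.002,"yaw":0}]'
```

```text
time_s: 17.48
ee_pos: [580.2, -319.6, 30.5]
ee_rot: [-179.9, 0.2, 2.3]
force: [-0.1, -0.7, -3.2]
gripper_width: 45.7
gripper_force: 35.0
time_s: 17.9
ee_pos: [581.5, -320.2, 31.1]
ee_rot: [180.0, -0.1, 2.3]
force: [-0.2, 0.4, -3.3]
gripper_width: 45.8
gripper_force: 35.0
time_s: 18.32
ee_pos: [581.2, -320.1, 29.8]
ee_rot: [180.0, -0.0, 2.3]
force: [-3.1, 1.7, 4.9]
gripper_width: 45.6
gripper_force: 35.0
```

```bash

python3 -m crank '[{"grip":0.06,"x":0,"y":0,"z":0,"yaw":0},{"grip":0.06,"x":0,"y":0,"z":0,"yaw":0},{"grip":0.06,"x":0,"y":0,"z":0,"yaw":0},{"grip":0.06,"x":0,"y":0,"z":-0.01,"yaw":0},{"grip":0.06,"x":0,"y":0,"z":-0.02,"yaw":0}]'
python3 -m crank '[{"grip":0.06,"x":0,"y":0,"z":-0.03,"yaw":0},{"grip":0.06,"x":0,"y":0,"z":-0.06,"yaw":0},{"grip":0.07,"x":0,"y":0,"z":-0.09,"yaw":0},{"grip":0.09,"x":0,"y":0,"z":-0.12,"yaw":0},{"grip":0.09,"x":0,"y":0,"z":-0.12,"yaw":0}]'
for i in 1 2 3 4; do python3 -m crank '[{"grip":0.09,"x":-0.004,"y":-0.032,"z":0,"yaw":0},{"grip":0.09,"x":-0.008,"y":-0.064,"z":0,"yaw":0},{"grip":0.09,"x":-0.012,"y":-0.096,"z":0,"yaw":0},{"grip":0.09,"x":-0.016,"y":-0.128,"z":0,"yaw":0},{"grip":0.09,"x":-0.019,"y":-0.16,"z":0,"yaw":0}]'; done
python3 -m crank '[{"grip":0.09,"x":0,"y":0,"z":0,"yaw":-0.08},{"grip":0.09,"x":0,"y":0,"z":0,"yaw":-0.169},{"grip":0.09,"x":0,"y":0,"z":0,"yaw":-0.169},{"grip":0.09,"x":0,"y":0,"z":0,"yaw":-0.169},{"grip":0.09,"x":0,"y":0,"z":0,"yaw":-0.169}]'
python3 - <<'E'
from h import *
im=grab_frame("top")
for s in stones(im):print(*s)
cv2.imwrite("pics/e.png",im[:,:,::-1])
s=grab_frame("scene")
cv2.imwrite("pics/e2.png",s[:,:,::-1])
E
python3 go.py 480 325 60 12
```

```text
time_s: 18.73
ee_pos: [580.9, -319.9, 48.6]
ee_rot: [-180.0, 0.1, 2.3]
force: [0.5, -1.6, -0.3]
gripper_width: 60.3
gripper_force: 0.0
time_s: 19.15
ee_pos: [584.6, -322.0, 177.3]
ee_rot: [179.5, -0.7, 2.3]
force: [0.7, -0.3, 0.7]
gripper_width: 77.2
gripper_force: 0.0
time_s: 19.57
ee_pos: [555.2, -159.7, 169.4]
ee_rot: [180.0, -0.1, 2.3]
force: [0.3, -0.2, -0.8]
gripper_width: 90.0
gripper_force: 0.0
time_s: 19.98
ee_pos: [529.7, -0.4, 169.4]
ee_rot: [180.0, -0.1, 2.3]
force: [0.4, -0.2, -0.4]
gripper_width: 90.0
gripper_force: 0.0
time_s: 20.4
ee_pos: [504.2, 158.8, 169.4]
ee_rot: [-180.0, -0.1, 2.3]
force: [-0.1, -0.1, 0.0]
gripper_width: 90.2
gripper_force: 0.0
time_s: 20.82
ee_pos: [478.6, 318.0, 169.4]
ee_rot: [-180.0, -0.1, 2.4]
force: [1.6, -0.0, 0.2]
gripper_width: 89.8
gripper_force: 0.0
time_s: 21.23
ee_pos: [479.2, 316.1, 168.9]
ee_rot: [-180.0, -0.0, 11.9]
force: [-0.7, -0.1, 0.7]
gripper_width: 90.3
gripper_force: 0.0
[304. 251.] 454 82 94 40 12.4
[480. 200.] 577 -321 86 41 1.2
[434. 200.] 576 -216 85 41 1.5
-> x 0.0026 y -0.0087 z 0.1088 yaw -0.0015 | t 21.3 at [479.3 315.9 168.8] [-180.    -0.    11.9] q6 [ 32. 110.] w 90.4 F [-0.2 -0.2 -0.2]
```

View pics/e2.png

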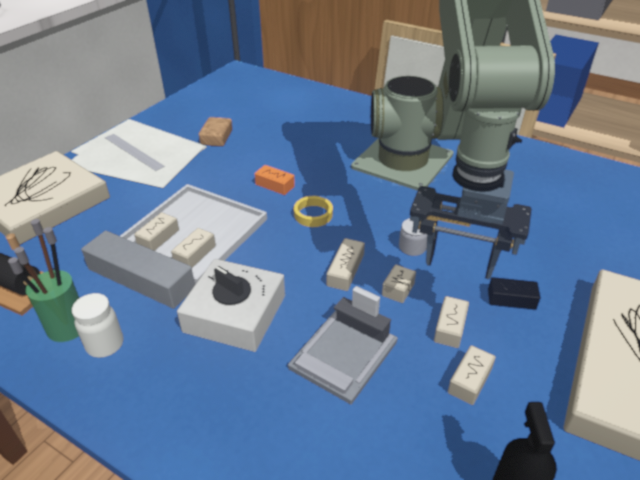

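Scene: two stones lie flat in the tray at (158,231) and (193,246). The two remaining 90 mm stones are still at (452,321) and (472,374), so nothing has been disturbed. Next is the one at (480,325).

```bash

python3 -m crank '[{"grip":0.09,"x":0.0,"y":-0.005,"z":0.03,"yaw":0},{"grip":0.09,"x":0.0,"y":-0.009,"z":0.06,"yaw":0},{"grip":0.09,"x":0.0,"y":-0.009,"z":0.09,"yaw":0},{"grip":0.09,"x":0.0,"y":-0.009,"z":0.12,"yaw":0},{"grip":0.09,"x":0.0,"y":-0.009,"z":0.132,"yaw":0}]'
python3 -m crank '[{"grip":0.09,"x":0,"y":0,"z":0.007,"yaw":0},{"grip":0.09,"x":0,"y":0,"z":0.013,"yaw":0},{"grip":0.09,"x":0,"y":0,"z":0.013,"yaw":0},{"grip":0.07,"x":0,"y":0,"z":0.013,"yaw":0},{"grip":0.055,"x":0,"y":0,"z":0.013,"yaw":0}]'
for i in 1 2; do python3 -m crank '[{"grip":0.03,"x":0,"y":0,"z":0,"yaw":0},{"grip":0.03,"x":0,"y":0,"z":0,"yaw":0},{"grip":0.03,"x":0,"y":0,"z":0,"yaw":0},{"grip":0.03,"x":0,"y":0,"z":0,"yaw":0},{"grip":0.03,"x":0,"y":0,"z":0,"yaw":0}]' 35; done
python3 go.py 461 -220 60 2.3
```

```text
time_s: 21.75
ee_pos: [475.2, 323.4, 32.8]
ee_rot: [179.9, 0.3, 11.9]
force: [-0.7, 0.1, 0.4]
gripper_width: 89.8
gripper_force: 0.0
time_s: 22.17
ee_pos: [478.1, 325.6, 24.7]
ee_rot: [-180.0, -0.1, 12.0]
force: [0.2, -0.4, 1.1]
gripper_width: 79.7
gripper_force: 0.0
time_s: 22.58
ee_pos: [477.3, 324.8, 23.7]
ee_rot: [180.0, -0.0, 12.0]
force: [0.4, -3.5, 1.9]
gripper_width: 46.6
gripper_force: 1.9
time_s: 23.0
ee_pos: [477.3, 324.8, 23.7]
ee_rot: [180.0, -0.0, 12.0]
force: [0.1, -3.5, 4.5]
gripper_width: 45.8
gripper_force: 35.0
-> x -0.1296 y 0.5294 z -0.0363 yaw 0.1700 | t 23.0 at [477.3 324.8  23.7] [180.  -0.  12.] q6 [ 33. 111.] w 45.8 F [ 0.1 -3.5  4.5]
```

```bash

python3 -m crank '[{"grip":0.03,"x":0,"y":0,"z":-0.01,"yaw":0},{"grip":0.03,"x":0,"y":0,"z":-0.03,"yaw":0},{"grip":0.03,"x":0,"y":0,"z":-0.06,"yaw":0},{"grip":0.03,"x":0,"y":0,"z":-0.09,"yaw":0},{"grip":0.03,"x":0,"y":0,"z":-0.11,"yaw":0}]'
for i in 1 2 3; do python3 -m crank '[{"grip":0.03,"x":-0.009,"y":0.035,"z":0,"yaw":0},{"grip":0.03,"x":-0.018,"y":0.07,"z":0,"yaw":0},{"grip":0.03,"x":-0.027,"y":0.106,"z":0,"yaw":0},{"grip":0.03,"x":-0.036,"y":0.141,"z":0,"yaw":0},{"grip":0.03,"x":-0.044,"y":0.1765,"z":0,"yaw":0}]'; done
python3 -m crank '[{"grip":0.03,"x":0,"y":0,"z":0.02,"yaw":0.06},{"grip":0.03,"x":0,"y":0,"z":0.04,"yaw":0.12},{"grip":0.03,"x":0,"y":0,"z":0.055,"yaw":0.17},{"grip":0.03,"x":0,"y":0,"z":0.06,"yaw":0.17},{"grip":0.03,"x":0,"y":0,"z":0.06,"yaw":0.17}]'
python3 -m crank '[{"grip":0.03,"x":0,"y":0,"z":0,"yaw":0},{"grip":0.03,"x":0,"y":0,"z":0,"yaw":0},{"grip":0.03,"x":0,"y":0,"z":0,"yaw":0},{"grip":0.03,"x":0,"y":0,"z":0,"yaw":0},{"grip":0.03,"x":0,"y":0,"z":0,"yaw":0}]'>/dev/null
python3 go.py 459 -219 29.7 2.3
```

```text
time_s: 23.42
ee_pos: [477.5, 326.1, 135.9]
ee_rot: [-179.9, -0.1, 12.0]
force: [0.1, 0.4, -3.7]
gripper_width: 45.8
gripper_force: 35.0
time_s: 23.83
ee_pos: [469.8, 142.4, 133.3]
ee_rot: [-179.9, 0.1, 12.0]
force: [0.7, -0.4, -4.3]
gripper_width: 46.1
gripper_force: 35.0
time_s: 24.25
ee_pos: [463.8, -39.5, 133.4]
ee_rot: [-179.9, 0.0, 12.0]
force: [0.9, -0.1, -3.6]
gripper_width: 45.8
gripper_force: 35.0
time_s: 24.67
ee_pos: [457.8, -221.3, 133.4]
ee_rot: [-179.9, -0.0, 12.0]
force: [1.3, 1.2, -3.3]
gripper_width: 45.7
gripper_force: 35.0
time_s: 25.08
ee_pos: [457.5, -219.4, 72.2]
ee_rot: [-179.9, 0.2, 2.3]
force: [0.1, 0.0, -3.8]
gripper_width: 45.9
gripper_force: 35.0
-> x 0.0003 y -0.0013 z 0.0445 yaw 0.0001 | t 25.5 at [ 458.8 -220.3   74.2] [ 1.8e+02 -1.0e-01  2.3e+00] q6 [-27.  61.] w 45.9 F [ 0.8 -0.8 -3.3]
```

```bash

python3 -m crank '[{"grip":0.03,"x":0,"y":0,"z":0.012,"yaw":0},{"grip":0.03,"x":0,"y":0,"z":0.024,"yaw":0},{"grip":0.03,"x":0,"y":0,"z":0.034,"yaw":0},{"grip":0.03,"x":0,"y":0,"z":0.038,"yaw":0},{"grip":0.03,"x":0,"y":0,"z":0.041,"yaw":0}]'
python3 -m crank '[{"grip":0.03,"x":0,"y":0,"z":0,"yaw":0},{"grip":0.03,"x":0,"y":0,"z":0,"yaw":0},{"grip":0.03,"x":0,"y":0,"z":0,"yaw":0},{"grip":0.03,"x":0,"y":0,"z":0.001,"yaw":0},{"grip":0.03,"x":0,"y":0,"z":0.002,"yaw":0}]'
python3 -m crank '[{"grip":0.03,"x":0,"y":0,"z":0.0005,"yaw":0},{"grip":0.03,"x":0,"y":0,"z":0.001,"yaw":0},{"grip":0.03,"x":0,"y":0,"z":0.0015,"yaw":0},{"grip":0.03,"x":0,"y":0,"z":0.002,"yaw":0},{"grip":0.03,"x":0,"y":0,"z":0.002,"yaw":0}]'
```

```text
time_s: 25.92
ee_pos: [458.1, -220.1, 32.0]
ee_rot: [-180.0, 0.1, 2.3]
force: [0.0, -0.3, -3.3]
gripper_width: 45.6
gripper_force: 35.0
time_s: 26.33
ee_pos: [458.7, -220.4, 30.9]
ee_rot: [180.0, -0.1, 2.3]
force: [0.6, 0.4, -4.0]
gripper_width: 46.0
gripper_force: 35.0
time_s: 26.75
ee_pos: [458.4, -220.3, 29.7]
ee_rot: [180.0, -0.0, 2.3]
force: [-2.7, 1.2, 7.0]
gripper_width: 45.6
gripper_force: 35.0
```

```bash

python3 -m crank '[{"grip":0.06,"x":0,"y":0,"z":0,"yaw":0},{"grip":0.06,"x":0,"y":0,"z":0,"yaw":0},{"grip":0.06,"x":0,"y":0,"z":0,"yaw":0},{"grip":0.06,"x":0,"y":0,"z":-0.01,"yaw":0},{"grip":0.06,"x":0,"y":0,"z":-0.02,"yaw":0}]'
python3 -m crank '[{"grip":0.06,"x":0,"y":0,"z":-0.03,"yaw":0},{"grip":0.06,"x":0,"y":0,"z":-0.06,"yaw":0},{"grip":0.07,"x":0,"y":0,"z":-0.09,"yaw":0},{"grip":0.09,"x":0,"y":0,"z":-0.12,"yaw":0},{"grip":0.09,"x":0,"y":0,"z":-0.12,"yaw":0}]'
for i in 1 2 3 4; do python3 -m crank '[{"grip":0.09,"x":0.007,"y":-0.03,"z":0,"yaw":0},{"grip":0.09,"x":0.014,"y":-0.06,"z":0,"yaw":0},{"grip":0.09,"x":0.021,"y":-0.09,"z":0,"yaw":0},{"grip":0.09,"x":0.028,"y":-0.12,"z":0,"yaw":0},{"grip":0.09,"x":0.035,"y":-0.153,"z":0,"yaw":0}]' >/dev/null; done
python3 -m crank '[{"grip":0.09,"x":0,"y":0,"z":0,"yaw":0.063},{"grip":0.09,"x":0,"y":0,"z":0,"yaw":0.063},{"grip":0.09,"x":0,"y":0,"z":0,"yaw":0.063},{"grip":0.09,"x":0,"y":0,"z":0,"yaw":0.063},{"grip":0.09,"x":0,"y":0,"z":0,"yaw":0.063}]'
python3 - <<'E'
from h import *
im=grab_frame("top")
for s in stones(im):print(*s)
cv2.imwrite("pics/f.png",grab_frame("scene")[:,:,::-1])
E
python3 go.py 574 398 60 -1.3
```

```text
time_s: 27.17
ee_pos: [458.2, -220.1, 48.8]
ee_rot: [-180.0, 0.1, 2.3]
force: [-0.6, -0.0, 0.2]
gripper_width: 60.1
gripper_force: 0.0
time_s: 27.58
ee_pos: [461.9, -222.0, 175.6]
ee_rot: [179.6, -0.7, 2.3]
force: [0.9, -0.2, -1.0]
gripper_width: 77.2
gripper_force: 0.0
time_s: 29.67
ee_pos: [574.0, 395.7, 168.9]
ee_rot: [180.0, -0.0, -1.4]
force: [-0.3, -0.3, -0.4]
gripper_width: 90.1
gripper_force: 0.0
[306. 273.] 412 74 47 40 12.0
[247. 263.] 436 199 50 39 5.7
[437. 251.] 461 -221 86 42 1.7
[163. 208.] 550 398 40 36 -89.3
[480. 200.] 577 -321 85 41 0.7
[434. 200.] 576 -216 85 41 1.5
-> x -0.0001 y -0.0021 z 0.1089 yaw -0.0011 | t 29.8 at [574.1 395.9 168.9] [180.   -0.   -1.4] q6 [ 34. 125.] w 90.1 F [-0.1  0.3 -0.9]
```

View pics/f.png

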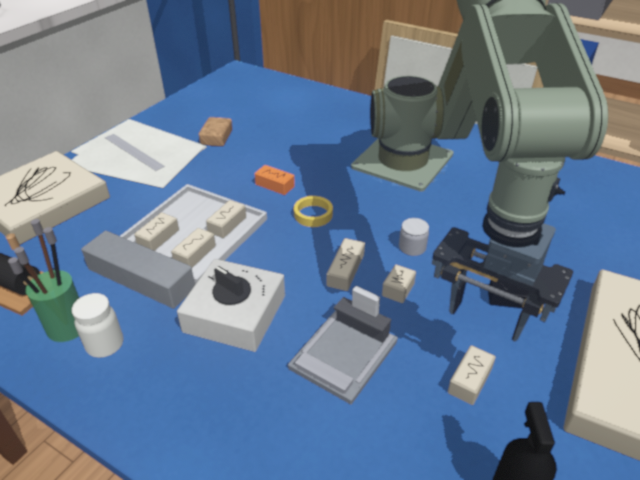

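Scene: three stones are in the tray, at (158,231), (193,246) and (227,217). The last one is undisturbed at (472,374), so I'll grasp it.

```bash

python3 -m crank '[{"grip":0.09,"x":0.0,"y":-0.002,"z":0.03,"yaw":0},{"grip":0.09,"x":0.0,"y":-0.002,"z":0.06,"yaw":0},{"grip":0.09,"x":0.0,"y":-0.002,"z":0.09,"yaw":0},{"grip":0.09,"x":0.0,"y":-0.002,"z":0.12,"yaw":0},{"grip":0.09,"x":0.0,"y":-0.002,"z":0.132,"yaw":0}]'
python3 -m crank '[{"grip":0.09,"x":0,"y":0,"z":0.007,"yaw":0},{"grip":0.09,"x":0,"y":0,"z":0.013,"yaw":0},{"grip":0.09,"x":0,"y":0,"z":0.013,"yaw":0},{"grip":0.07,"x":0,"y":0,"z":0.013,"yaw":0},{"grip":0.055,"x":0,"y":0,"z":0.013,"yaw":0}]'
for i in 1 2; do python3 -m crank '[{"grip":0.03,"x":0,"y":0,"z":0,"yaw":0},{"grip":0.03,"x":0,"y":0,"z":0,"yaw":0},{"grip":0.03,"x":0,"y":0,"z":0,"yaw":0},{"grip":0.03,"x":0,"y":0,"z":0,"yaw":0},{"grip":0.03,"x":0,"y":0,"z":0,"yaw":0}]' 35; done
python3 go.py 464 -324 60 2.3
```

```text
time_s: 30.18
ee_pos: [571.9, 396.7, 32.3]
ee_rot: [179.8, 0.3, -1.4]
force: [-0.2, -0.3, 0.5]
gripper_width: 90.0
gripper_force: 0.0
time_s: 30.6
ee_pos: [575.0, 399.5, 25.3]
ee_rot: [-179.9, -0.2, -1.3]
force: [0.0, -0.4, -0.3]
gripper_width: 79.4
gripper_force: 0.0
time_s: 31.02
ee_pos: [574.0, 398.3, 23.6]
ee_rot: [179.9, 0.0, -1.3]
force: [-0.4, -3.7, 2.6]
gripper_width: 46.3
gripper_force: 2.0
time_s: 31.43
ee_pos: [574.0, 398.3, 23.7]
ee_rot: [179.9, 0.0, -1.3]
force: [-2.6, -4.2, 4.7]
gripper_width: 46.0
gripper_force: 35.0
-> x -0.0933 y 0.7246 z -0.0363 yaw -0.0631 | t 31.4 at [574.  398.3  23.7] [179.9   0.   -1.3] q6 [ 34. 125.] w 46.0 F [-2.6 -4.2  4.7]
```

```bash

python3 -m crank '[{"grip":0.03,"x":0,"y":0,"z":-0.01,"yaw":0},{"grip":0.03,"x":0,"y":0,"z":-0.04,"yaw":0},{"grip":0.03,"x":0,"y":0,"z":-0.08,"yaw":0},{"grip":0.03,"x":0,"y":0,"z":-0.12,"yaw":0},{"grip":0.03,"x":0,"y":0,"z":-0.16,"yaw":0}]'
for i in 1 2 3 4; do python3 -m crank '[{"grip":0.03,"x":-0.005,"y":0.036,"z":0,"yaw":0},{"grip":0.03,"x":-0.009,"y":0.072,"z":0,"yaw":0},{"grip":0.03,"x":-0.014,"y":0.108,"z":0,"yaw":0},{"grip":0.03,"x":-0.018,"y":0.145,"z":0,"yaw":0},{"grip":0.03,"x":-0.0233,"y":0.181,"z":0,"yaw":0}]'; done
python3 -m crank '[{"grip":0.03,"x":0,"y":0,"z":0.03,"yaw":-0.06},{"grip":0.03,"x":0,"y":0,"z":0.06,"yaw":-0.063},{"grip":0.03,"x":0,"y":0,"z":0.09,"yaw":-0.063},{"grip":0.03,"x":0,"y":0,"z":0.11,"yaw":-0.063},{"grip":0.03,"x":0,"y":0,"z":0.11,"yaw":-0.063}]'
python3 -m crank '[{"grip":0.03,"x":0,"y":0,"z":0,"yaw":0},{"grip":0.03,"x":0,"y":0,"z":0,"yaw":0},{"grip":0.03,"x":0,"y":0,"z":0,"yaw":0},{"grip":0.03,"x":0,"y":0,"z":0,"yaw":0},{"grip":0.03,"x":0,"y":0,"z":0,"yaw":0}]'>/dev/null
python3 go.py 464 -324 29.7 2.3
```

```text
time_s: 31.85
ee_pos: [573.3, 399.5, 184.4]
ee_rot: [-180.0, 0.1, -1.3]
force: [0.5, 1.9, -2.8]
gripper_width: 45.7
gripper_force: 35.0
time_s: 32.27
ee_pos: [545.8, 217.6, 183.2]
ee_rot: [-179.9, 0.0, -1.3]
force: [0.6, -0.6, -4.2]
gripper_width: 45.5
gripper_force: 35.0
time_s: 32.68
ee_pos: [518.7, 37.1, 183.4]
ee_rot: [-179.9, -0.0, -1.3]
force: [0.3, -0.4, -4.1]
gripper_width: 45.7
gripper_force: 35.0
time_s: 33.1
ee_pos: [491.5, -143.5, 183.5]
ee_rot: [-179.9, -0.1, -1.3]
force: [0.7, 0.3, -3.3]
gripper_width: 46.1
gripper_force: 35.0
time_s: 33.52
ee_pos: [464.2, -324.1, 183.4]
ee_rot: [-180.0, -0.1, -1.4]
force: [0.9, -0.2, -3.9]
gripper_width: 45.9
gripper_force: 35.0
time_s: 33.93
ee_pos: [461.5, -320.4, 68.9]
ee_rot: [-179.6, 0.4, 2.2]
force: [-0.6, 0.3, -4.1]
gripper_width: 46.0
gripper_force: 35.0
-> x -0.0008 y 0.0008 z 0.0452 yaw -0.0003 | t 34.4 at [ 464.7 -323.2   74.9] [ 1.799e+02 -1.000e-01  2.300e+00] q6 [-36.  52.] w 46.2 F [ 0.5  0.6 -3.7]
```

```bash

python3 -m crank '[{"grip":0.03,"x":0,"y":0,"z":0.012,"yaw":0},{"grip":0.03,"x":0,"y":0,"z":0.024,"yaw":0},{"grip":0.03,"x":0,"y":0,"z":0.034,"yaw":0},{"grip":0.03,"x":0,"y":0,"z":0.038,"yaw":0},{"grip":0.03,"x":0,"y":0,"z":0.0415,"yaw":0}]'
python3 -m crank '[{"grip":0.03,"x":0,"y":0,"z":0,"yaw":0},{"grip":0.03,"x":0,"y":0,"z":0,"yaw":0},{"grip":0.03,"x":0,"y":0,"z":0,"yaw":0},{"grip":0.03,"x":0,"y":0,"z":0.001,"yaw":0},{"grip":0.03,"x":0,"y":0,"z":0.002,"yaw":0}]'
python3 -m crank '[{"grip":0.03,"x":0,"y":0,"z":0.0005,"yaw":0},{"grip":0.03,"x":0,"y":0,"z":0.001,"yaw":0},{"grip":0.03,"x":0,"y":0,"z":0.0015,"yaw":0},{"grip":0.03,"x":0,"y":0,"z":0.002,"yaw":0},{"grip":0.03,"x":0,"y":0,"z":0.002,"yaw":0}]'
```

```text
time_s: 34.77
ee_pos: [464.0, -322.7, 31.7]
ee_rot: [-180.0, 0.0, 2.3]
force: [0.3, -0.2, -4.2]
gripper_width: 45.9
gripper_force: 35.0
time_s: 35.18
ee_pos: [464.3, -323.0, 30.4]
ee_rot: [180.0, -0.0, 2.3]
force: [0.2, -0.8, -4.0]
gripper_width: 45.8
gripper_force: 35.0
time_s: 35.6
ee_pos: [464.1, -322.9, 29.6]
ee_rot: [180.0, -0.0, 2.3]
force: [-2.0, 2.0, 8.4]
gripper_width: 45.7
gripper_force: 35.0
```

```bash

python3 -m crank '[{"grip":0.06,"x":0,"y":0,"z":0,"yaw":0},{"grip":0.06,"x":0,"y":0,"z":0,"yaw":0},{"grip":0.06,"x":0,"y":0,"z":0,"yaw":0},{"grip":0.06,"x":0,"y":0,"z":-0.01,"yaw":0},{"grip":0.06,"x":0,"y":0,"z":-0.02,"yaw":0}]'
python3 -m crank '[{"grip":0.06,"x":0,"y":0,"z":-0.03,"yaw":0},{"grip":0.06,"x":0,"y":0,"z":-0.06,"yaw":0},{"grip":0.06,"x":0,"y":0,"z":-0.09,"yaw":0},{"grip":0.05,"x":0,"y":0,"z":-0.12,"yaw":0},{"grip":0.05,"x":0,"y":0,"z":-0.12,"yaw":0}]'
for i in 1 2 3; do python3 -m crank '[{"grip":0.05,"x":0.008,"y":-0.034,"z":0,"yaw":0},{"grip":0.05,"x":0.016,"y":-0.068,"z":0,"yaw":0},{"grip":0.05,"x":0.024,"y":-0.102,"z":0,"yaw":0},{"grip":0.05,"x":0.033,"y":-0.136,"z":0,"yaw":0},{"grip":0.05,"x":0.042,"y":-0.17,"z":0,"yaw":0}]' >/dev/null; done
for i in 1 2 3; do python3 -m crank '[{"grip":0.05,"x":0,"y":0,"z":0,"yaw":-0.1},{"grip":0.05,"x":0,"y":0,"z":0,"yaw":-0.2},{"grip":0.05,"x":0,"y":0,"z":0,"yaw":-0.3},{"grip":0.05,"x":0,"y":0,"z":0,"yaw":-0.4},{"grip":0.05,"x":0,"y":0,"z":0,"yaw":-0.4957}]' >/dev/null; done
python3 -m crank '[{"grip":0.05,"x":0,"y":0,"z":0,"yaw":0},{"grip":0.05,"x":0,"y":0,"z":0,"yaw":0},{"grip":0.05,"x":0,"y":0,"z":0,"yaw":0},{"grip":0.05,"x":0,"y":0,"z":0,"yaw":0},{"grip":0.05,"x":0,"y":0,"z":0,"yaw":0}]'>/dev/null
python3 - <<'E'
from h import *
im=grab_frame("top")
for s in stones(im):print(*s)
cv2.imwrite("pics/g.png",im[:,:,::-1])
E
python3 go.py 569.5 191 80 87.5
```

```text
time_s: 36.02
ee_pos: [463.8, -322.7, 48.3]
ee_rot: [-180.0, 0.1, 2.3]
force: [1.4, -0.4, 0.0]
gripper_width: 60.0
gripper_force: 0.0
time_s: 36.43
ee_pos: [467.2, -325.1, 175.7]
ee_rot: [179.5, -0.6, 2.3]
force: [0.3, -0.1, -0.1]
gripper_width: 51.0
gripper_force: 0.0
[305. 274.] 409 73 40 40 -78.3
[437. 251.] 461 -221 86 41 1.5
[482. 250.] 464 -324 86 41 2.0
[480. 200.] 577 -321 86 41 1.2
[434. 200.] 576 -216 85 41 1.4
-> x -0.0008 y -0.0001 z 0.0880 yaw -0.0009 | t 39.4 at [569.6 191.8 168. ] [180.    0.   87.4] q6 [18. 20.] w 50.2 F [-0.5 -0.1 -0.6]
```

View pics/g.png

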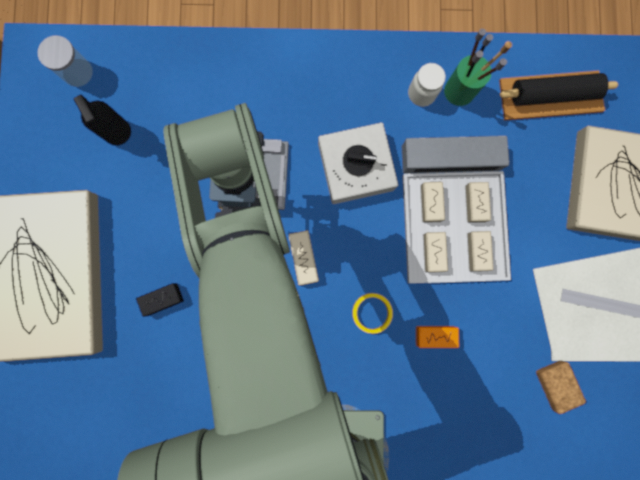

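All four stones lie flat in the tray, at px (434,200), (480,200), (437,251) and (482,250). Next I close the jaw.

```bash

python3 -m crank '[{"grip":0.05,"x":0,"y":0,"z":0.02,"yaw":0},{"grip":0.05,"x":0,"y":0,"z":0.04,"yaw":0},{"grip":0.05,"x":0,"y":0,"z":0.06,"yaw":0},{"grip":0.05,"x":0,"y":0,"z":0.08,"yaw":0},{"grip":0.05,"x":0,"y":0,"z":0.086,"yaw":0}]'
for i in 1 2 3; do python3 -m crank '[{"grip":0,"x":0,"y":0,"z":0,"yaw":0},{"grip":0,"x":0,"y":0,"z":0,"yaw":0},{"grip":0,"x":0,"y":0,"z":0,"yaw":0},{"grip":0,"x":0,"y":0,"z":0,"yaw":0},{"grip":0,"x":0,"y":0,"z":0,"yaw":0}]' 30 ; done | tail -6
python3 -m crank '[{"grip":0,"x":0,"y":0.006,"z":0,"yaw":0},{"grip":0,"x":0,"y":0.012,"z":0,"yaw":0},{"grip":0,"x":0,"y":0.018,"z":0,"yaw":0},{"grip":0,"x":0,"y":0.024,"z":0,"yaw":0},{"grip":0,"x":0,"y":0.03,"z":0,"yaw":0}]'
python3 -m crank '[{"grip":0,"x":0,"y":0.005,"z":0,"yaw":0},{"grip":0,"x":0,"y":0.01,"z":0,"yaw":0},{"grip":0,"x":0,"y":0.015,"z":0,"yaw":0},{"grip":0,"x":0,"y":0.02,"z":0,"yaw":0},{"grip":0,"x":0,"y":0.022,"z":0,"yaw":0}]'
python3 go.py 622.5 188.7 81 87.5
```

```text
time_s: 39.82
ee_pos: [567.7, 191.2, 79.0]
ee_rot: [-179.7, 0.1, 87.5]
force: [0.4, 0.4, 0.1]
gripper_width: 50.0
gripper_force: 0.0
time_s: 41.07
ee_pos: [569.7, 191.9, 82.8]
ee_rot: [180.0, -0.0, 87.5]
force: [-0.9, -0.5, 5.5]
gripper_width: 11.6
gripper_force: 30.0
time_s: 41.48
ee_pos: [599.0, 190.7, 82.8]
ee_rot: [-179.9, -0.0, 87.5]
force: [-4.4, 0.6, 7.4]
gripper_width: 12.4
gripper_force: 30.0
time_s: 41.9
ee_pos: [621.5, 189.8, 82.8]
ee_rot: [-180.0, -0.0, 87.5]
force: [-3.4, -0.5, 7.2]
gripper_width: 11.8
gripper_force: 30.0
-> x -0.0010 y 0.0011 z 0.0018 yaw 0.0001 | t 41.9 at [621.5 189.8  82.8] [-180.    -0.    87.5] q6 [16. 18.] w 11.8 F [-3.4 -0.5  7.2]
```

```bash

python3 -m crank '[{"grip":0.05,"x":0,"y":0,"z":0,"yaw":0},{"grip":0.05,"x":0,"y":0,"z":0,"yaw":0},{"grip":0.05,"x":0,"y":0,"z":0,"yaw":0},{"grip":0.05,"x":0,"y":0,"z":0,"yaw":0},{"grip":0.05,"x":0,"y":0,"z":-0.02,"yaw":0}]'
python3 -m crank '[{"grip":0.05,"x":0,"y":0,"z":-0.025,"yaw":0},{"grip":0.05,"x":0,"y":0,"z":-0.05,"yaw":0},{"grip":0.05,"x":0,"y":0,"z":-0.075,"yaw":0},{"grip":0.05,"x":0,"y":0,"z":-0.08,"yaw":0},{"grip":0.05,"x":0,"y":0,"z":-0.08,"yaw":0}]' >/dev/null
for i in 1 2; do python3 -m crank '[{"grip":0.05,"x":-0.023,"y":0.005,"z":0,"yaw":0},{"grip":0.05,"x":-0.046,"y":0.01,"z":0,"yaw":0},{"grip":0.05,"x":-0.069,"y":0.015,"z":0,"yaw":0},{"grip":0.05,"x":-0.092,"y":0.02,"z":0,"yaw":0},{"grip":0.05,"x":-0.114,"y":0.024,"z":0,"yaw":0}]' >/dev/null; done
python3 -m crank '[{"grip":0.05,"x":0,"y":0,"z":0,"yaw":0.09},{"grip":0.05,"x":0,"y":0,"z":0,"yaw":0.09},{"grip":0.05,"x":0,"y":0,"z":0,"yaw":0.09},{"grip":0.05,"x":0,"y":0,"z":0,"yaw":0.09},{"grip":0.05,"x":0,"y":0,"z":0,"yaw":0.09}]' 20
python3 - <<'E'
from h import *
im=grab_frame("top"); s=grab_frame("scene")
A=cv2.resize(im[120:220,215:325],None,fx=4,fy=4);B=cv2.resize(s[270:400,280:410],(400,400))
cv2.imwrite("pics/i.png",np.hstack([A[:400,:400],B])[:,:,::-1])
for t in stones(im):print(*t)
E
python3 go.py 660 -40 89 82.3
```

```text
time_s: 42.32
ee_pos: [618.9, 188.6, 98.0]
ee_rot: [-179.5, 0.2, 87.5]
force: [-0.2, 0.6, 0.3]
gripper_width: 42.3
gripper_force: 0.0
time_s: 43.98
ee_pos: [659.2, -39.6, 181.4]
ee_rot: [-179.9, 0.0, 82.4]
force: [0.3, 0.4, -0.6]
gripper_width: 49.6
gripper_force: 0.0
[250. 259.] 439 198 58 40 1.3
[483. 250.] 463 -327 84 33 7.9
[441. 251.] 461 -230 86 23 1.5
[303. 257.] 444 81 113 40 12.0
[480. 189.] 603 -321 39 35 88.9
-> x -0.0003 y 0.0006 z 0.0928 yaw 0.0022 | t 44.1 at [659.4 -39.6 181.8] [-180.     0.    82.4] q6 [-4.  3.] w 50.1 F [ 0.4  0.6 -0.8]
```

View pics/i.png

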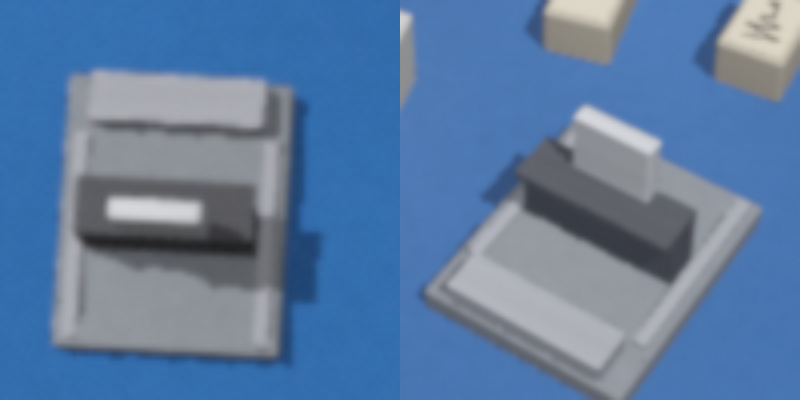

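The jaw is back at its shut position, with the handle at the same pixels as at the start. Now the dial.

```bash

python3 -m crank '[{"grip":0.05,"x":0,"y":0,"z":0.025,"yaw":0},{"grip":0.05,"x":0,"y":0,"z":0.05,"yaw":0},{"grip":0.05,"x":0,"y":0,"z":0.07,"yaw":0},{"grip":0.05,"x":0,"y":0,"z":0.085,"yaw":0},{"grip":0.05,"x":0,"y":0,"z":0.092,"yaw":0}]'
for i in 1 2 3; do python3 -m crank '[{"grip":0,"x":0,"y":0,"z":0,"yaw":0},{"grip":0,"x":0,"y":0,"z":0,"yaw":0},{"grip":0,"x":0,"y":0,"z":0,"yaw":0},{"grip":0,"x":0,"y":0,"z":0,"yaw":0},{"grip":0,"x":0,"y":0,"z":0,"yaw":0}]' 20 ; done | tail -6
python3 -m crank '[{"grip":0,"x":0,"y":0,"z":0,"yaw":0.06},{"grip":0,"x":0,"y":0,"z":0,"yaw":0.12},{"grip":0,"x":0,"y":0,"z":0,"yaw":0.18},{"grip":0,"x":0,"y":0,"z":0,"yaw":0.24},{"grip":0,"x":0,"y":0,"z":0,"yaw":0.3}]'
python3 go.py 659.5 -40 89 -52
```

```text
time_s: 44.5
ee_pos: [658.1, -39.8, 87.6]
ee_rot: [-179.8, 0.0, 82.4]
force: [-0.5, -1.6, -0.6]
gripper_width: 49.8
gripper_force: 0.0
time_s: 45.75
ee_pos: [660.1, -40.5, 90.9]
ee_rot: [179.9, -0.0, 82.3]
force: [-0.3, -0.0, 5.7]
gripper_width: 13.9
gripper_force: 20.0
time_s: 46.17
ee_pos: [660.2, -40.5, 90.9]
ee_rot: [179.9, -0.0, 65.0]
force: [0.8, 0.0, 5.5]
gripper_width: 14.0
gripper_force: 20.0
-> x 0.0001 y -0.0009 z 0.0019 yaw -1.0999 | t 46.2 at [660.2 -40.5  90.9] [179.9  -0.   65. ] q6 [-4. 21.] w 14.0 F [0.8 0.  5.5]
```

```bash

for i in 1 2 3 4 5 6 7; do python3 -m crank '[{"grip":0,"x":0,"y":0,"z":0,"yaw":0.06},{"grip":0,"x":0,"y":0,"z":0,"yaw":0.12},{"grip":0,"x":0,"y":0,"z":0,"yaw":0.18},{"grip":0,"x":0,"y":0,"z":0,"yaw":0.24},{"grip":0,"x":0,"y":0,"z":0,"yaw":0.297}]'; done | grep -E "rot|force"
python3 go.py 659.5 -40 89 -52
```

```text
ee_rot: [179.9, -0.1, 48.0]
force: [0.7, 0.0, 4.5]
gripper_force: 20.0
ee_rot: [179.9, -0.1, 31.0]
force: [1.2, -0.4, 4.9]
gripper_force: 20.0
ee_rot: [179.9, -0.1, 13.9]
force: [0.9, -1.1, 5.2]
gripper_force: 20.0
ee_rot: [179.9, -0.1, -3.1]
force: [1.1, -1.1, 5.6]
gripper_force: 20.0
ee_rot: [180.0, -0.2, -20.1]
force: [1.7, -1.9, 5.1]
gripper_force: 20.0
ee_rot: [-180.0, -0.2, -37.1]
force: [1.3, -1.4, 5.9]
gripper_force: 20.0
ee_rot: [-180.0, -0.1, -54.1]
force: [-0.4, -2.8, 5.0]
gripper_force: 20.0
-> x -0.0015 y -0.0001 z 0.0019 yaw -0.0374 | t 49.1 at [660.3 -41.3  90.9] [-1.80e+02 -1.00e-01 -5.41e+01] q6 [ -5. 140.] w 13.8 F [-0.4 -2.8  5. ]
```

```bash

python3 -m crank '[{"grip":0.05,"x":0,"y":0,"z":0,"yaw":0},{"grip":0.05,"x":0,"y":0,"z":0,"yaw":0},{"grip":0.05,"x":0,"y":0,"z":0,"yaw":0},{"grip":0.05,"x":0,"y":0,"z":0,"yaw":0},{"grip":0.05,"x":0,"y":0,"z":0,"yaw":0}]'
python3 -m crank '[{"grip":0.05,"x":0,"y":0,"z":-0.025,"yaw":0},{"grip":0.05,"x":0,"y":0,"z":-0.05,"yaw":0},{"grip":0.05,"x":0,"y":0,"z":-0.075,"yaw":0},{"grip":0.05,"x":0,"y":0,"z":-0.1,"yaw":0},{"grip":0.05,"x":0,"y":0,"z":-0.1,"yaw":0}]' >/dev/null
python3 -m crank '[{"grip":0.05,"x":-0.02,"y":0.03,"z":0,"yaw":0},{"grip":0.05,"x":-0.04,"y":0.06,"z":0,"yaw":0},{"grip":0.05,"x":-0.06,"y":0.09,"z":0,"yaw":0},{"grip":0.05,"x":-0.08,"y":0.12,"z":0,"yaw":0},{"grip":0.05,"x":-0.1,"y":0.15,"z":0,"yaw":0}]'
for i in 1 2; do python3 -m crank '[{"grip":0.05,"x":0,"y":0,"z":0,"yaw":0},{"grip":0.05,"x":0,"y":0,"z":0,"yaw":0},{"grip":0.05,"x":0,"y":0,"z":0,"yaw":0},{"grip":0.05,"x":0,"y":0,"z":0,"yaw":0},{"grip":0.05,"x":0,"y":0,"z":0,"yaw":0}]' >/dev/null; done
python3 - <<'E'
from h import *
im=grab_frame("top"); s=grab_frame("scene")
A=cv2.resize(im[120:220,310:410],(400,400),interpolation=cv2.INTER_CUBIC);B=cv2.resize(s[180:350,80:290],(400,324))
B=cv2.copyMakeBorder(B,0,76,0,0,cv2.BORDER_CONSTANT)
cv2.imwrite("pics/j.png",np.hstack([A,B])[:,:,::-1])
for t in stones(im):print(*t)
E
```

```text
time_s: 49.5
ee_pos: [659.2, -40.3, 89.6]
ee_rot: [180.0, 0.0, -53.9]
force: [-0.2, -0.2, -0.1]
gripper_width: 44.7
gripper_force: 0.0
time_s: 50.33
ee_pos: [477.2, -47.6, 189.3]
ee_rot: [179.9, 0.0, -53.9]
force: [-0.1, -0.1, 1.2]
gripper_width: 50.0
gripper_force: 0.0
[250. 259.] 439 198 58 40 1.3
[303. 257.] 444 81 113 40 12.0
[482. 250.] 464 -324 86 41 2.0
[480. 200.] 577 -321 86 41 1.2
```

View pics/j.png

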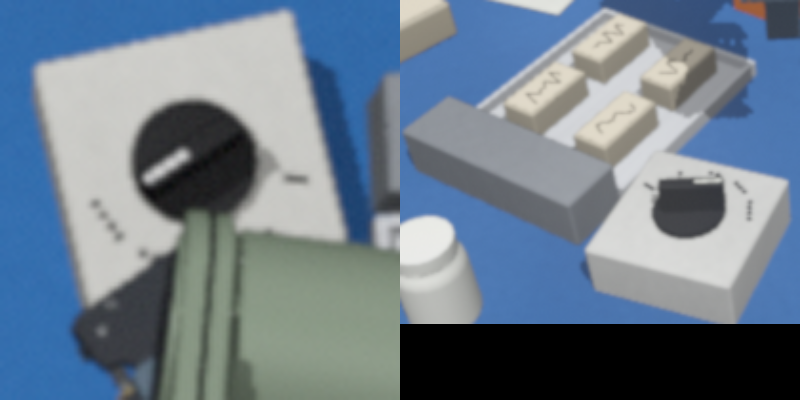

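The pointer is at 122° against 124.5° expected for the four-dot mark. Four stones are in the tray, the jaw is shut, and the short and long stones are untouched.

```bash
python3 -c "
from workcell import *
print(job_done())"
```

```text
the job is handed in; nothing more can be done
None
```

The job is handed in: four 90 mm stones lie flat in the tray, the jaw is shut, the dial has clicked onto the four-dot mark, and the short and long stones were not moved.

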